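# Load the footed tray with lidded pots and slide it under the shelf

## Task

Pull the empty footed tray all the way out from under the low shelf, stand every lidded pot on the table upright in the tray's two lanes, keeping the load even so that the tray never tips on its narrow foot, then slide the loaded tray straight back under the shelf until its front wall is flush with the shelf's front edge and only the handle sticks out. Neither the tray nor the pots may bump the shelf or its posts, and leave the other crockery and things alone.

Things in the scene. Friction and masses are not known exactly. Their poses are not given: they have to be found in the camera images.
- shelf: low fixed shelf on the table: plywood board 260 mm deep (its x) by 320 mm wide (its y), 18 mm thick, underside 100 mm up, on four 22 mm square corner posts (276 mm clear between them). Origin on the table under its centre; +x from its open front to its back, z up. A jug and a bowl stand on it, 90 mm or more behind its front edge.
- shelf_edge (a point): middle of the lower front edge of the shelf board, 100 mm above the table; axes as the shelf's (x inward, under the shelf).
- tray_floor (a point): middle of the floor of a light wooden tray (180 g), which starts empty under the shelf; floor 28 mm above the table; z up, x from its handle end to its back. Outside 190 mm long (x), 192 mm wide (y); walls 5 mm thick, 8 mm above the floor. Its one foot, 190 mm long but only 64 mm wide and 22 mm high, is under the middle: one pot more on one side is fine, two in one lane with none in the other tip it.
- lane_left (a point): middle of the tray's lane on its +y side, on the floor (62 mm from the tray's middle); axes as the tray's. A lane is 180 mm long (x) and 58 mm wide between the outer wall and a raised rib (66 mm wide, 8 mm high) that fills the tray's middle. Three pots fit in it in a row, at x = -58, 0 and 58 mm.
- lane_right (a point): the same for the lane on the tray's -y side
- tray_handle (a point): centre of the tray's handle, a straight wooden bar along the tray's y, 12 mm thick (x), 24 mm high (24 to 48 mm above the table), held 75 mm in front of the tray's front wall by two 10 mm arms 90 mm apart. Axes as the tray's; it lies at x = -170 mm, 8 mm above the tray's floor.
- pot0_mid (a point): white lidded ceramic pot, 120 g, round, 52 mm in diameter: straight side 40 mm high, lid and 13 mm knob up to 54 mm. This point is in its middle, 20 mm above its underside; z up. May be absent (4 to 6 pots are there).
- pot1_mid (a point): white lidded ceramic pot, 120 g, round, 52 mm in diameter: straight side 40 mm high, lid and 13 mm knob up to 54 mm. This point is in its middle, 20 mm above its underside; z up. May be absent (4 to 6 pots are there).
- pot2_mid (a point): white lidded ceramic pot, 120 g, round, 52 mm in diameter: straight side 40 mm high, lid and 13 mm knob up to 54 mm. This point is in its middle, 20 mm above its underside; z up. May be absent (4 to 6 pots are there).
- pot3_mid (a point): white lidded ceramic pot, 120 g, round, 52 mm in diameter: straight side 40 mm high, lid and 13 mm knob up to 54 mm. This point is in its middle, 20 mm above its underside; z up. May be absent (4 to 6 pots are there).
- pot4_mid (a point): white lidded ceramic pot, 120 g, round, 52 mm in diameter: straight side 40 mm high, lid and 13 mm knob up to 54 mm. This point is in its middle, 20 mm above its underside; z up. May be absent (4 to 6 pots are there).
- pot5_mid (a point): white lidded ceramic pot, 120 g, round, 52 mm in diameter: straight side 40 mm high, lid and 13 mm knob up to 54 mm. This point is in its middle, 20 mm above its underside; z up. May be absent (4 to 6 pots are there).
- tumbler: bystander: glass tumbler, 60 mm in diameter, 55 mm high, origin under its centre
- dish: bystander: small open blue bowl, 72 mm in diameter, 40 mm high, origin under its centre
- tape: bystander: cardboard core 100 mm in diameter, 48 mm high, lying flat, origin under its centre
- plates: bystander: stack of plates 170 mm in diameter, 36 mm high, origin under its centre
- brush: bystander: hand brush lying on the table
- jug: bystander: jug 80 mm in diameter, 115 mm high, on the shelf, origin under its centre
- saucerbowl: bystander: bowl 100 mm in diameter, 45 mm high, on the shelf, origin under its centre
Things that resemble listed ones, but are neither listed nor needed, are in the scene too. What is shaped like the part that bears pot4_mid but orange or pink is not meant.

How it is judged:
On the way, in this order (a step that is already met when the one before it is completed fails the run):
1. the tray is pulled out entirely clear of the shelf (x of tray_floor in the frame of shelf_edge below -0.097 m and angle between tray_floor's own z axis and vertical below 0.1 rad), for 0.2 s.
2. every pot stands in the tray while the tray is out from under the shelf (x of tray_floor in the frame of shelf_edge below -0.09 m and x of pot0_mid in the frame of tray_floor between -0.088 and 0.088 m and y of pot0_mid in the frame of tray_floor between -0.092 and 0.092 m and z of pot0_mid in the frame of tray_floor between 0.012 and 0.025 m and angle between each of pot0_mid, pot1_mid, pot2_mid, pot3_mid, pot4_mid, pot5_mid's own z axis and vertical below 0.2 rad and x of pot1_mid in the frame of tray_floor between -0.088 and 0.088 m and y of pot1_mid in the frame of tray_floor between -0.092 and 0.092 m and z of pot1_mid in the frame of tray_floor between 0.012 and 0.025 m and x of pot2_mid in the frame of tray_floor between -0.088 and 0.088 m and y of pot2_mid in the frame of tray_floor between -0.092 and 0.092 m and z of pot2_mid in the frame of tray_floor between 0.012 and 0.025 m and x of pot3_mid in the frame of tray_floor between -0.088 and 0.088 m and y of pot3_mid in the frame of tray_floor between -0.092 and 0.092 m and z of pot3_mid in the frame of tray_floor between 0.012 and 0.025 m and x of pot4_mid in the frame of tray_floor between -0.088 and 0.088 m and y of pot4_mid in the frame of tray_floor between -0.092 and 0.092 m and z of pot4_mid in the frame of tray_floor between 0.012 and 0.025 m and x of pot5_mid in the frame of tray_floor between -0.088 and 0.088 m and y of pot5_mid in the frame of tray_floor between -0.092 and 0.092 m and z of pot5_mid in the frame of tray_floor between 0.012 and 0.025 m), for 0.2 s.
At the end, for the whole second after the job is handed in: the tray stands level on the table under the shelf, its front wall between 18 mm outside and 30 mm inside the shelf's front edge, within 35 mm of the middle and 0.15 rad of straight, and every pot stands upright (within 0.2 rad) on the tray's floor (x of tray_floor in the frame of shelf_edge between 0.077 and 0.125 m and y of tray_floor in the frame of shelf_edge between -0.035 and 0.035 m and angle between the x axis of tray_floor and the x axis of shelf_edge, either way round below 0.15 rad and angle between tray_floor's own z axis and vertical below 0.05 rad and height (world z) of tray_floor below 0.034 m and x of pot0_mid in the frame of tray_floor between -0.088 and 0.088 m and y of pot0_mid in the frame of tray_floor between -0.092 and 0.092 m and z of pot0_mid in the frame of tray_floor between 0.012 and 0.025 m and angle between each of pot0_mid, pot1_mid, pot2_mid, pot3_mid, pot4_mid, pot5_mid's own z axis and vertical below 0.2 rad and x of pot1_mid in the frame of tray_floor between -0.088 and 0.088 m and y of pot1_mid in the frame of tray_floor between -0.092 and 0.092 m and z of pot1_mid in the frame of tray_floor between 0.012 and 0.025 m and x of pot2_mid in the frame of tray_floor between -0.088 and 0.088 m and y of pot2_mid in the frame of tray_floor between -0.092 and 0.092 m and z of pot2_mid in the frame of tray_floor between 0.012 and 0.025 m and x of pot3_mid in the frame of tray_floor between -0.088 and 0.088 m and y of pot3_mid in the frame of tray_floor between -0.092 and 0.092 m and z of pot3_mid in the frame of tray_floor between 0.012 and 0.025 m and x of pot4_mid in the frame of tray_floor between -0.088 and 0.088 m and y of pot4_mid in the frame of tray_floor between -0.092 and 0.092 m and z of pot4_mid in the frame of tray_floor between 0.012 and 0.025 m and x of pot5_mid in the frame of tray_floor between -0.088 and 0.088 m and y of pot5_mid in the frame of tray_floor between -0.092 and 0.092 m and z of pot5_mid in the frame of tray_floor between 0.012 and 0.025 m); the robot touches nothing.
It fails at once if the tray tips (more than 0.2 rad) (angle between tray_floor's own z axis and vertical above 0.2 rad).
It fails at once if the tray or a pot bumps the shelf (over 3 N) (contact force between any of tray, pot0, pot1, pot2, pot3, pot4, pot5 and shelf above 3 N).
It fails at once if another thing on the table or shelf is moved (over 50 mm) or knocked over (distance of any of tumbler, dish, tape, plates, brush, jug, saucerbowl from where it was at the start of the episode above 0.05 m or angle between any of tumbler, dish, tape, plates, jug, saucerbowl's own z axis and vertical above 0.5 rad).
Of pot0, pot1, pot2, pot3, pot4, pot5 only 4 to 6 are there at a start; the rules pass over those that are not, and their reading is None.
At some moment in a run one of pot0, pot1, pot2, pot3, pot4, pot5 may be knocked a few centimetres aside while the robot is not near it.
It also fails if it takes over 210 s, if anything falls off the work surface, if the arm or the gripper's body presses on something with over 40 N, if the wrist force passes 120 N, or if a joint passes its speed limit or range.

## Robot

A 6-joint arm with a two-finger parallel gripper is mounted at the origin on the work surface. World frame = base frame: x ahead of the robot, y to its left, z up, the work surface at z = 0. Lengths are in m, angles in rad, forces in N, time in s.
With the tool pointing down it reaches from about 0.375 to 0.9 m from the base axis. Payload 3.1 kg.
Tool frame: the origin (TCP) lies where the fingers leave the gripper's body, on its centre line; the fingertips stand 73 mm ahead of it and the grasp point (between the pads) lies 54 mm ahead of it; z points along the fingers, y is the line along which they close (so a half turn about z gives the same grasp; the last joint's range is limited). The gripper opens to 85 mm and grips with 20 to 120 N. Pads are 22 mm wide; open, the fingers measure 114 mm over their backs; the gripper's body (76 mm by 85 mm) begins 54 mm behind the grasp point. The pads swing forward as they close: fully open they stand 13 mm farther back than shut.
Start: joints at [1.171, 0.527, 1.433, -0, 1.181, -0.178], TCP at [0.137, 0.61, 0.304] pointing down, gripper open.
Joint ranges: [-3.08, 3.08], [-0.75, 2.2], [0.22, 2.44], [-1.43, 4.57], [0, 2.65], [-2.85, 2.85]. Speed limits (rad/s): [2.79, 2.79, 3.14, 3.14, 3.14, 3.14].

## Interface

Orientations are given as a unit quaternion [x, y, z, w].
In Python, from station import manip gives the robot as it stands.
- The arm moves only by the shell command python3 -m crank 'ROWS' [FORCE]. ROWS is JSON, a list of rows, each an object with "dp": the shift along the tool's x, y, z normalised to -1 to 1, where 1 is 50 cm, a list of three; "delta_rot": the turn, a rotation vector about the tool's x, y, z normalised to -1 to 1, where 1 is 2 pi rad, a list of three; "fingers": the opening, from -1 (shut) to 1 (fully open). A call has 1 to 12 rows; each row shifts and turns the commanded pose from where the row before left it, along the tool's axes as they then stand; what a row does not reach is not made up. A row lasts 1/12 s, in which the tool goes at most 41.7 mm and 7.16 degrees, less where a joint would pass 70% of its speed; a pose out of reach is approached as far as the arm can. A call with a number of a shift or a turn outside -1 to 1 is refused whole. A call with a gripper value outside its range is refused whole. The fingers move at their own pace and stop on an object; FORCE is the grip in N (left out, the last holds). Time passes only in rows, so rows that do not move let the fingers close. It gives the time, the measured TCP pose, the force, the opening and the grip force at its end, in the units of the state.
- manip.sense(): the state, without advancing time (a new reading comes with each control period).
- manip.snapshot(name): name is "scene" or "side" or "wrist"; returns (picture, depth): 480x640x3 uint8, red, green, blue; 480x640 float32, m along the optical axis (not along the pixel's ray), 0 where there is no reading.
- manip.camera_model(name): a dict with "fx", "fy", "cx", "cy" (pixels), "origin" and "attitude" of the camera in the world. Camera axes: x right, y up, looking along -z (the intrinsics and any distortion apply to the point x, -y, -z); pixel columns grow to the right and rows downward; lengths in m; the calibration is good to about 2 mm. A picture is of the moment at which its call begins: read the wrist's pose just before it. camera_model takes no time and is no camera call; for the wrist camera it gives the pose at the moment of the call.
- manip.sign_off(): hands the job in; it is judged then, once.
The state is a dict: "t": time; "q": joint angles; "qd": joint speeds; "tau": joint torques, N m; "tcp_pos": TCP position; "tool_rot": TCP orientation; "force": force on the tool from outside, world axes, zero at the start; "ft_torque": the same for the moment, N m; "finger_gap": opening from 0.0 (shut) to 1.0 (fully open); "gripper_force": force on a finger pad.
Only numpy, scipy, OpenCV 4.12 (cv2) and the standard library are available. Lean on these libraries where they do the work, as an engineer would, in place of code of your own. Each camera call takes 0.05 s, during which the arm holds its last target. There are 200 camera calls.

## Working session

There is one attempt and no reset: what is moved stays moved. The work goes in short steps, Python scripts to look and compute and a shell command to move; the robot and the scene stay as the last step left them, time stands still between calls to the robot, and variables do not carry over. Pictures are saved under pics/ and viewed, at most 14 in all, crops included, and the job is handed in when it is done.

```bash
mkdir -p pics; ls; cat > h.py <<'E'
import numpy as np, cv2
from scipy.spatial.transform import Rotation as R
from station import manip
def snap(n):
    c=manip.camera_model(n); p,d=manip.snapshot(n); return p,d,c
def rot(c):
    a=np.array(c["attitude"],float)
    return a if a.shape==(3,3) else R.from_quat(a).as_matrix()
def cloud(d,c):
    v,u=np.mgrid[0:480,0:640]
    P=np.stack([(u-c["cx"])/c["fx"]*d,-(v-c["cy"])/c["fy"]*d,-d],-1)
    W=P@rot(c).T+np.array(c["origin"]); W[d==0]=np.nan
    return W
def ray(u,v,z,c):
    r=rot(c)@np.array([(u-c["cx"])/c["fx"],-(v-c["cy"])/c["fy"],-1]); o=np.array(c["origin"])
    return o+r*(z-o[2])/r[2]
E
python3 - <<'E'
from h import *
for n in("scene","side"):
    p,d,c=snap(n); print(n,c); cv2.imwrite(f"pics/{n}0.png",p[...,::-1]); np.savez(f"{n}0.npz",p=p,d=d)
s=manip.sense(); print(s)
E
```

```text
pics
scene {'fx': 450.9999821122821, 'fy': 450.9999821122821, 'cx': 318.2701832987835, 'cy': 236.14780206881963, 'origin': array([1.22753054, 0.24958943, 1.20542767]), 'attitude': array([0.14832593, 0.22583542, 0.80222748, 0.53238036])}
side {'fx': 464.7578264639168, 'fy': 464.7578264639168, 'cx': 323.14354749539683, 'cy': 244.3641889964108, 'origin': array([0.24557317, 0.72186044, 0.68882674]), 'attitude': array([-0.1089065 ,  0.45308318,  0.86129127, -0.20256446])}
{'t': 0.1, 'q': array([ 1.17048799e+00,  5.28362485e-01,  1.43376424e+00, -9.96953561e-06,
        1.18140181e+00, -1.78467216e-01]), 'qd': array([ 0.00140603, -0.00278832, -0.00144764, -0.00011164,  0.00117226,
        0.00226235]), 'tau': array([-4.71805597e-04, -4.43302882e+01, -1.78586090e+01, -2.68503081e-04,
        3.84036888e-03,  1.75210698e-05]), 'tcp_pos': array([0.13727183, 0.60922699, 0.30304108]), 'tool_rot': array([ 1.10691313e-01,  9.93854364e-01, -9.29008966e-04, -2.71799090e-04]), 'force': array([-0.01653973, -0.58901638,  0.54977538]), 'ft_torque': array([-0.00313829, -0.00443376,  0.02077041]), 'gripper_force': 0.0, 'finger_gap': 1.0050052284750226}
```

View pics/scene0.png

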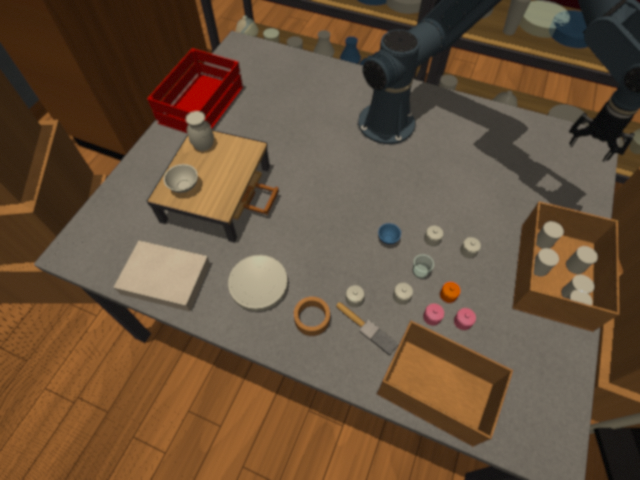

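View pics/side0.png

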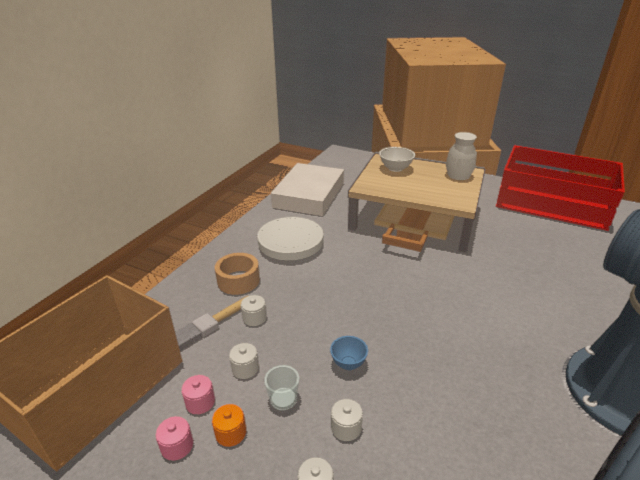

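Scene view: the shelf is at (215,175) with the handle at (262,198). White lidded pots are at (355,294), (403,291), (434,234) and (472,246). The pink (434,313), (466,318) and orange (451,290) pots are the wrong colour. The white cylinders in the box (550–580,230–290) have no lids and are not on the table. So there are 4 pots. The side view agrees, with white knobbed pots at (254,311), (244,361), (347,420) and (316,475).

```bash
cat > m.py <<'E'
from h import *
def pots(p,d,c,ret=False):
    W=cloud(d,c); hsv=cv2.cvtColor(p,cv2.COLOR_RGB2HSV)
    m=((hsv[...,1]<60)&(hsv[...,2]>120)&(W[...,2]>.03)&(W[...,2]<.12)).astype(np.uint8)
    n,l,st,ce=cv2.connectedComponentsWithStats(m)
    for i in range(1,n):
        if st[i,4]<40 or st[i,4]>3000: continue
        w=W[l==i]; t=w[w[:,2]>np.percentile(w[:,2],50)]
        e=cv2.minEnclosingCircle(np.argwhere(l==i)[:,::-1].astype(np.float32))
        print(np.round(ce[i]),st[i,4],"mean",np.round(w.mean(0),3),"ext",np.round((w[:,:2].max(0)-w[:,:2].min(0)),3),"mid",np.round((w[:,:2].max(0)+w[:,:2].min(0))/2,3),"zmax",round(w[:,2].max(),3))
E
python3 - <<'E'
from m import *
from itertools import product
for n in("scene","side"):
    z=np.load(n+"0.npz"); p,d=z["p"],z["d"]; c=manip.camera_model(n); print(n); pots(p,d,c)
    W=cloud(d,c)
    hsv=cv2.cvtColor(p,cv2.COLOR_RGB2HSV)
    print(hsv[175,215] if n=="scene" else hsv[188,420])
    # board top
    m=(np.abs(W[...,2]-.118)<.008)&(W[...,1]<0)
    k,l,st,ce=cv2.connectedComponentsWithStats(m.astype(np.uint8)); i=1+np.argmax(st[1:,4])
    w=W[l==i]; print("board",st[i],np.median(w[:,2]),[np.round(x,3) for x in cv2.minAreaRect(w[:,:2].astype(np.float32)*1000)])
    # handle
    m=(W[...,2]>.03)&(W[...,2]<.07)&(hsv[...,1]>90)&(hsv[...,0]<25)
    k,l,st,ce=cv2.connectedComponentsWithStats(m.astype(np.uint8))
    for i in range(1,k):
        if st[i,4]>60: w=W[l==i]; print(ce[i],st[i,4],[np.round(x,0) for x in cv2.minAreaRect(w[:,:2].astype(np.float32)*1000)])
E
```

```text
scene
[544.  13.] 728 mean [-0.849  0.432  0.036] ext [0.192 0.171] mid [-0.845  0.442] zmax 0.045
[553. 230.] 221 mean [0.303 0.609 0.074] ext [0.056 0.053] mid [0.303 0.61 ] zmax 0.081
[434. 233.] 190 mean [0.428 0.291 0.042] ext [0.051 0.051] mid [0.425 0.291] zmax 0.053
[472. 245.] 197 mean [0.426 0.405 0.042] ext [0.051 0.05 ] mid [0.424 0.405] zmax 0.054
[548. 257.] 239 mean [0.404 0.609 0.074] ext [0.056 0.05 ] mid [0.404 0.61 ] zmax 0.08
[586. 255.] 240 mean [0.355 0.71  0.074] ext [0.051 0.053] mid [0.355 0.71 ] zmax 0.082
[256. 282.] 830 mean [ 0.781 -0.135  0.033] ext [0.171 0.166] mid [ 0.776 -0.134] zmax 0.04
[425. 259.] 60 mean [0.533 0.29  0.051] ext [0.04  0.059] mid [0.537 0.289] zmax 0.057
[420. 271.] 61 mean [0.573 0.286 0.044] ext [0.012 0.037] mid [0.572 0.287] zmax 0.058
[582. 289.] 434 mean [0.47  0.709 0.074] ext [0.081 0.055] mid [0.47 0.71] zmax 0.082
[403. 291.] 241 mean [0.649 0.262 0.042] ext [0.05  0.051] mid [0.648 0.262] zmax 0.056
[355. 294.] 234 mean [0.71  0.139 0.042] ext [0.05 0.05] mid [0.709 0.138] zmax 0.056
[ 17 137 186]
board [ 146  130  122 
[... 2156 characters left out ...]
2.]), array([159., 453.]), np.float64(22.0)]
[562.72610723 175.26107226] 858 [array([ 178., -758.]), array([ 59., 296.]), np.float64(89.0)]
[556.60613208 203.53930818] 1272 [array([ 179., -587.]), array([300.,  34.]), np.float64(2.0)]
[410.09106529 227.49828179] 1164 [array([ 507., -309.]), array([192., 194.]), np.float64(3.0)]
[236.26263872 268.34525277] 811 [array([808.,  50.]), array([ 96., 103.]), np.float64(34.0)]
[ 66.10142144 349.07414522] 2603 [array([932., 388.]), array([248.,  87.]), np.float64(64.0)]
[ 99.22581699 403.64771242] 3060 [array([794., 455.]), array([293., 123.]), np.float64(56.0)]
[228.07599517 419.86610374] 829 [array([587., 385.]), array([51., 50.]), np.float64(4.0)]
```

```bash
python3 - <<'E'
from h import *
p=np.load("scene0.npz")["p"]
a=cv2.resize(p[215:335,325:500],None,fx=3,fy=3,interpolation=3); b=cv2.resize(p[125:245,140:285],None,fx=1.9,fy=1.9)
b=cv2.copyMakeBorder(b,0,a.shape[0]-b.shape[0],0,0,0); cv2.imwrite("pics/crop0.png",np.hstack([a,b])[...,::-1])
E
```

```text
(no output)
```

View pics/crop0.png

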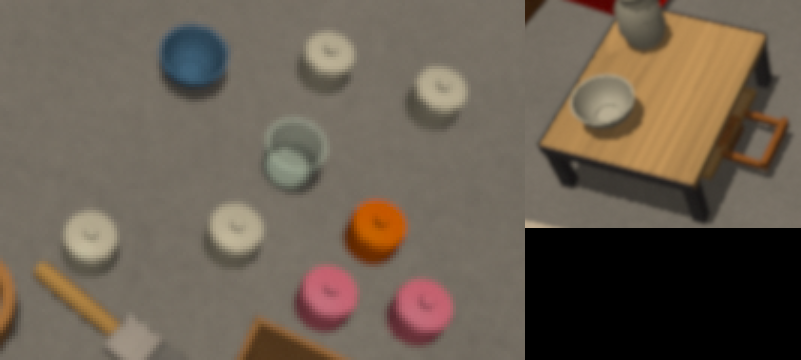

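Crop confirms four white pots with knobs, clearly distinct from the orange and pink ones. The handle bar projects from under the shelf's front edge.

```bash
cat > go.py <<'E'
from h import *
import sys
def plan(x,y,z,yaw):
    s=manip.sense(); T=R.from_quat(s["tool_rot"]); M=T.as_matrix(); p=np.array(s["tcp_pos"])
    cur=np.degrees(np.arctan2(M[1,1],M[0,1])); dy=(yaw-cur+180)%360-180
    N=np.array([[np.sin(np.radians(yaw)),np.cos(np.radians(yaw)),0],[-np.cos(np.radians(yaw)),np.sin(np.radians(yaw)),0],[0,0,-1]]).T
    D=np.array([x,y,z])-p
    print("at",np.round(p,4),"yaw",round(cur,1),"tilt",np.round(M[:,2],3),"q1,q6",np.round(s["q"][[0,5]],2),"t",round(s["t"],1))
    print("turn z total",round(-dy/360,4),"then dp total",np.round(N.T@D/.5,4))
if __name__=="__main__": plan(*map(float,sys.argv[1:5]))
E
python3 - <<'E'
from h import *
for n in("scene","side"):
    z=np.load(n+"0.npz"); p,d=z["p"],z["d"]; c=manip.camera_model(n)
    W=cloud(d,c);hsv=cv2.cvtColor(p,cv2.COLOR_RGB2HSV)
    sel=(W[...,2]>.034)&(W[...,2]<.06)&(hsv[...,1]>90)&(hsv[...,0]<25)&(W[...,1]>-.26)&(W[...,1]<-.15)&(W[...,0]>.4)&(W[...,0]<.65)
    w=W[sel]; print(n,len(w),w.min(0),w.max(0))
    b=w[w[:,1]>w[:,1].max()-.03]; print(cv2.minAreaRect(w[:,:2].astype(np.float32)*1000), b.mean(0), np.polyfit(b[:,0],b[:,1],1))
E
python3 go.py 0.505 -0.215 0.25 95.8
```

```text
scene 142 [ 0.45707044 -0.25908497  0.03401616] [ 0.55977925 -0.21277375  0.0503735 ]
((508.37896728515625, -236.6739044189453), (102.13310241699219, 46.32311248779297), 0.8392571210861206) [ 0.51000275 -0.22084806  0.04294801] [ 0.04084112 -0.24167714]
side 297 [ 0.45184225 -0.25997703  0.03400641] [ 0.55305781 -0.2114974   0.04967965]
((502.3666076660156, -237.03878784179688), (99.60774993896484, 48.18516540527344), 2.5422871112823486) [ 0.4991675  -0.21994149  0.0428006 ] [ 0.05381317 -0.24680327]
at [0.1373 0.6092 0.303 ] yaw 77.3 tilt [-0.001 -0.002 -1.   ] q1,q6 [ 1.17 -0.18] t 0.1
turn z total -0.0514 then dp total [ 0.8983 -1.5657  0.1061]
```

```bash
python3 -m crank '[{"dp":[0,0,0.02],"delta_rot":[0,0,-0.0171],"fingers":1},{"dp":[0,0,0.02],"delta_rot":[0,0,-0.0171],"fingers":1},{"dp":[0,0,0],"delta_rot":[0,0,-0.0171],"fingers":1},{"dp":[0.055,-0.05,0],"delta_rot":[0,0,0],"fingers":1},{"dp":[0.055,-0.05,0],"delta_rot":[0,0,0],"fingers":1},{"dp":[0.055,-0.05,0],"delta_rot":[0,0,0],"fingers":1},{"dp":[0.055,-0.05,0],"delta_rot":[0,0,0],"fingers":1},{"dp":[0.055,-0.05,0],"delta_rot":[0,0,0],"fingers":1},{"dp":[0.055,-0.05,0],"delta_rot":[0,0,0],"fingers":1},{"dp":[0.055,-0.05,0],"delta_rot":[0,0,0],"fingers":1},{"dp":[0.055,-0.05,0],"delta_rot":[0,0,0],"fingers":1},{"dp":[0.055,-0.05,0],"delta_rot":[0,0,0],"fingers":1}]'; python3 go.py 0.505 -0.215 0.25 95.8
```

```text
t: 1.1
tcp_pos: [-0.0871, 0.3593, 0.2838]
tool_rot: [-0.05, 0.999, -0.0, -0.0]
force: [-0.6, 0.9, 0.9]
finger_gap: 0.998
gripper_force: 0.0
at [-0.0871  0.3593  0.2838] yaw 95.7 tilt [-0. -0. -1.] q1,q6 [ 1.5  -0.17] t 1.1
turn z total -0.0002 then dp total [ 1.2941 -1.023   0.0675]
```

```bash
sed -i 's/N=np.array(\[\[np.sin(np.radians(yaw)),np.cos(np.radians(yaw)),0\],\[-np.cos(np.radians(yaw))/N=np.array([[-np.sin(np.radians(yaw)),np.cos(np.radians(yaw)),0],[np.cos(np.radians(yaw))/' go.py; python3 go.py 0.505 -0.215 0.25 95.8; python3 - <<'E'
import numpy as np,re
src=open('go.py').read(); print(re.findall('N=.*',src))
E
```

```text
at [-0.0871  0.3593  0.2838] yaw 95.7 tilt [-0. -0. -1.] q1,q6 [ 1.5  -0.17] t 1.1
turn z total -0.0002 then dp total [-1.062  -1.2623  0.0675]
['N=np.array([[-np.sin(np.radians(yaw)),np.cos(np.radians(yaw)),0],[np.cos(np.radians(yaw)),np.sin(np.radians(yaw)),0],[0,0,-1]]).T']
```

```bash
python3 -m crank '[{"dp":[-0.07,0.02,0],"delta_rot":[0,0,0],"fingers":1},{"dp":[-0.07,0.02,0],"delta_rot":[0,0,0],"fingers":1},{"dp":[-0.07,0.02,0],"delta_rot":[0,0,0],"fingers":1},{"dp":[-0.07,0.02,0],"delta_rot":[0,0,0],"fingers":1},{"dp":[-0.07,0.02,0],"delta_rot":[0,0,0],"fingers":1},{"dp":[-0.07,0,0],"delta_rot":[0,0,0],"fingers":1},{"dp":[-0.07,0,0],"delta_rot":[0,0,0],"fingers":1},{"dp":[-0.07,0,0],"delta_rot":[0,0,0],"fingers":1},{"dp":[-0.07,-0.03,0],"delta_rot":[0,0,0],"fingers":1},{"dp":[-0.07,-0.03,0],"delta_rot":[0,0,0],"fingers":1},{"dp":[-0.07,-0.03,0],"delta_rot":[0,0,0],"fingers":1},{"dp":[-0.07,-0.03,0],"delta_rot":[0,0,0],"fingers":1}]'; python3 go.py 0.505 -0.215 0.25 95.8
```

```text
t: 2.1
tcp_pos: [0.3341, 0.3922, 0.2835]
tool_rot: [-0.05, 0.999, -0.0, -0.0]
force: [-0.1, 0.7, 0.9]
finger_gap: 1.004
gripper_force: 0.0
at [0.3341 0.3922 0.2835] yaw 95.8 tilt [-0.001 -0.    -1.   ] q1,q6 [ 0.65 -1.02] t 2.1
turn z total -0.0001 then dp total [-0.2172 -1.2428  0.0671]
```

```bash
python3 -m crank '[{"dp":[-0.03,-0.075,0],"delta_rot":[0,0,0],"fingers":1},{"dp":[-0.03,-0.075,0],"delta_rot":[0,0,0],"fingers":1},{"dp":[-0.03,-0.075,0],"delta_rot":[0,0,0],"fingers":1},{"dp":[-0.03,-0.075,0],"delta_rot":[0,0,0],"fingers":1},{"dp":[-0.03,-0.075,0],"delta_rot":[0,0,0],"fingers":1},{"dp":[-0.03,-0.075,0],"delta_rot":[0,0,0],"fingers":1},{"dp":[-0.03,-0.075,0],"delta_rot":[0,0,0],"fingers":1},{"dp":[0,-0.08,0],"delta_rot":[0,0,0],"fingers":1},{"dp":[0,-0.08,0],"delta_rot":[0,0,0],"fingers":1},{"dp":[0,-0.08,0],"delta_rot":[0,0,0],"fingers":1},{"dp":[0,-0.08,0],"delta_rot":[0,0,0],"fingers":1},{"dp":[0,-0.08,0],"delta_rot":[0,0,0],"fingers":0}]'; python3 -m crank '[{"dp":[0,-0.08,0.01],"delta_rot":[0,0,0],"fingers":0},{"dp":[0,-0.08,0.01],"delta_rot":[0,0,0],"fingers":0},{"dp":[0,-0.08,0.01],"delta_rot":[0,0,0],"fingers":0},{"dp":[0,-0.05,0.01],"delta_rot":[0,0,0],"fingers":0},{"dp":[0,0,0.01],"delta_rot":[0,0,0],"fingers":0},{"dp":[0,0,0],"delta_rot":[0,0,0],"fingers":0}]'
python3 - <<'E'
from h import *
p,d,c=snap("wrist"); print(c); cv2.imwrite("pics/w1.png",p[...,::-1]); np.savez("w1.npz",p=p,d=d,o=c["origin"],a=c["attitude"])
W=cloud(d,c);hsv=cv2.cvtColor(p,cv2.COLOR_RGB2HSV)
sel=(W[...,2]>.034)&(W[...,2]<.06)&(hsv[...,1]>90)&(hsv[...,0]<25)&(W[...,1]>-.30)&(W[...,1]<-.15)&(W[...,0]>.4)&(W[...,0]<.65)
w=W[sel]; print(len(w),w.min(0),w.max(0))
if len(w):
  b=w[w[:,1]>w[:,1].max()-.02]; print(b.mean(0),np.polyfit(b[:,0],b[:,1],1))
E
python3 go.py 0.505 -0.219 0.09 95.8
```

```text
t: 3.1
tcp_pos: [0.4832, -0.0584, 0.2837]
tool_rot: [-0.05, 0.999, 0.0, -0.0]
force: [0.3, 0.2, 0.1]
finger_gap: 0.884
gripper_force: 0.0
t: 3.6
tcp_pos: [0.4974, -0.2017, 0.2575]
tool_rot: [-0.049, 0.999, 0.001, -0.001]
force: [0.4, 0.5, -1.1]
finger_gap: 0.5
gripper_force: 0.0
{'fx': 334.4898653543083, 'fy': 334.4898653543083, 'cx': 319.20048716353136, 'cy': 236.03811732983183, 'origin': array([ 0.42557099, -0.20851239,  0.3280143 ]), 'attitude': array([-0.09482012, -0.10613182,  0.73321553,  0.66493621])}
3891 [ 0.4529079  -0.29999112  0.03400869] [ 0.60387547 -0.21414831  0.05063828]
[ 0.50095799 -0.22310773  0.04727756] [ 0.03646128 -0.2413733 ]
at [ 0.4972 -0.2003  0.2579] yaw 95.7 tilt [-0.003  0.002 -1.   ] q1,q6 [-0.59 -2.26] t 3.6
turn z total -0.0003 then dp total [-0.0118 -0.0387  0.3357]
```

View pics/w1.png

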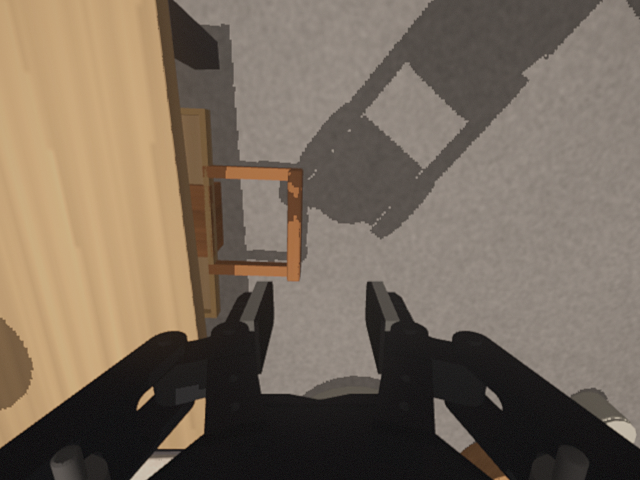

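Wrist view: the handle bar runs from (296,170) to (292,280), and the tray's front wall shows at columns 205–217. The shelf edge runs from (157,0) to (205,330).

```bash
python3 - <<'E'
from h import *
z=np.load("w1.npz"); c=manip.camera_model("wrist"); c["origin"]=z["o"]; c["attitude"]=z["a"]
for u,v,h in[(289,170,.048),(303,170,.048),(287,280,.048),(300,280,.048),(157,2,.118),(207,330,.118),(208,110,.036),(217,315,.036)]: print(u,v,np.round(ray(u,v,h,c),4))
W=cloud(z["d"],c)
for r in (175,225,275): 
    print([ (u,np.round(W[r,u],3)) for u in (284,290,295,300)])
E
```

```text
289 170 [ 0.4533 -0.2302  0.048 ]
303 170 [ 0.4522 -0.2187  0.048 ]
287 280 [ 0.5515 -0.2249  0.048 ]
300 280 [ 0.5504 -0.2132  0.048 ]
157 2 [ 0.3638 -0.3025  0.118 ]
207 330 [ 0.5641 -0.2748  0.118 ]
208 110 [ 0.4127 -0.3006  0.036 ]
217 315 [ 0.6006 -0.291   0.036 ]
[(284, array([ 0.459, -0.235,  0.036])), (290, array([ 0.457, -0.229,  0.048])), (295, array([ 0.457, -0.225,  0.049])), (300, array([ 0.456, -0.221,  0.048]))]
[(284, array([ 0.513, -0.235, -0.001])), (290, array([ 0.5  , -0.226,  0.049])), (295, array([ 0.499, -0.222,  0.048])), (300, array([ 0.499, -0.217,  0.047]))]
[(284, array([ 0.552, -0.229,  0.037])), (290, array([ 0.546, -0.223,  0.048])), (295, array([ 0.546, -0.218,  0.048])), (300, array([ 0.548, -0.214,  0.042]))]
```

```bash
python3 go.py 0.502 -0.2215 0.13 93.2
```

```text
at [ 0.4972 -0.2003  0.2579] yaw 95.7 tilt [-0.003  0.002 -1.   ] q1,q6 [-0.59 -2.26] t 3.6
turn z total 0.0069 then dp total [-0.0073 -0.0428  0.2557]
```

```bash
python3 -m crank '[{"dp":[0,0,0],"delta_rot":[0,0,0.0069],"fingers":0},{"dp":[-0.0035,-0.021,0],"delta_rot":[0,0,0],"fingers":0},{"dp":[-0.0035,-0.021,0.03],"delta_rot":[0,0,0],"fingers":0},{"dp":[0,0,0.05],"delta_rot":[0,0,0],"fingers":0},{"dp":[0,0,0.06],"delta_rot":[0,0,0],"fingers":0},{"dp":[0,0,0.06],"delta_rot":[0,0,0],"fingers":0},{"dp":[0,0,0.05],"delta_rot":[0,0,0],"fingers":0},{"dp":[0,0,0],"delta_rot":[0,0,0],"fingers":0},{"dp":[0,0,0],"delta_rot":[0,0,0],"fingers":0}]'; python3 go.py 0.502 -0.2215 0.09 93.2
```

```text
t: 4.4
tcp_pos: [0.5025, -0.2205, 0.1332]
tool_rot: [-0.03, 1.0, 0.001, -0.001]
force: [1.4, -0.2, 0.4]
finger_gap: 0.498
gripper_force: 0.0
at [ 0.5025 -0.2205  0.1332] yaw 93.4 tilt [-0.002  0.002 -1.   ] q1,q6 [-0.62 -2.25] t 4.4
turn z total 0.0005 then dp total [ 0.0011 -0.0019  0.0865]
```

```bash
python3 -m crank '[{"dp":[0,0,0.03],"delta_rot":[0,0,0],"fingers":0},{"dp":[0,0,0.03],"delta_rot":[0,0,0],"fingers":0},{"dp":[0,0,0.025],"delta_rot":[0,0,0],"fingers":0},{"dp":[0,0,0],"delta_rot":[0,0,0],"fingers":-0.5},{"dp":[0,0,0],"delta_rot":[0,0,0],"fingers":-0.8},{"dp":[0,0,0],"delta_rot":[0,0,0],"fingers":-1},{"dp":[0,0,0],"delta_rot":[0,0,0],"fingers":-1},{"dp":[0,0,0],"delta_rot":[0,0,0],"fingers":-1},{"dp":[0,0,0],"delta_rot":[0,0,0],"fingers":-1}]' 30; python3 go.py 0.502 -0.2215 0.09 93.2
```

```text
t: 5.15
tcp_pos: [0.5041, -0.222, 0.0929]
tool_rot: [-0.029, 1.0, -0.001, 0.002]
force: [2.8, 2.6, 6.2]
finger_gap: 0.135
gripper_force: 36.1
at [ 0.5041 -0.222   0.0929] yaw 93.3 tilt [ 0.003 -0.002 -1.   ] q1,q6 [-0.62 -2.25] t 5.2
turn z total 0.0003 then dp total [0.004  0.0012 0.0059]
```

```bash
for k in 1; do python3 -m crank '[{"dp":[0,0.01,0],"delta_rot":[0,0,0],"fingers":-1},{"dp":[0,0.02,0],"delta_rot":[0,0,0],"fingers":-1},{"dp":[0,0.02,0],"delta_rot":[0,0,0],"fingers":-1},{"dp":[0,0.02,0],"delta_rot":[0,0,0],"fingers":-1},{"dp":[0,0.02,0],"delta_rot":[0,0,0],"fingers":-1},{"dp":[0,0.02,0],"delta_rot":[0,0,0],"fingers":-1},{"dp":[0,0.02,0],"delta_rot":[0,0,0],"fingers":-1},{"dp":[0,0.02,0],"delta_rot":[0,0,0],"fingers":-1},{"dp":[0,0.02,0],"delta_rot":[0,0,0],"fingers":-1},{"dp":[0,0.02,0],"delta_rot":[0,0,0],"fingers":-1},{"dp":[0,0.02,0],"delta_rot":[0,0,0],"fingers":-1},{"dp":[0,0.02,0],"delta_rot":[0,0,0],"fingers":-1}]'; done
python3 -m crank '[{"dp":[0,0.02,0],"delta_rot":[0,0,0],"fingers":-1},{"dp":[0,0.02,0],"delta_rot":[0,0,0],"fingers":-1},{"dp":[0,0.02,0],"delta_rot":[0,0,0],"fingers":-1},{"dp":[0,0.02,0],"delta_rot":[0,0,0],"fingers":-1},{"dp":[0,0.02,0],"delta_rot":[0,0,0],"fingers":-1},{"dp":[0,0.02,0],"delta_rot":[0,0,0],"fingers":-1},{"dp":[0,0.02,0],"delta_rot":[0,0,0],"fingers":-1},{"dp":[0,0.02,0],"delta_rot":[0,0,0],"fingers":-1},{"dp":[0,0.02,0],"delta_rot":[0,0,0],"fingers":-1},{"dp":[0,0.02,0],"delta_rot":[0,0,0],"fingers":-1},{"dp":[0,0.01,0],"delta_rot":[0,0,0],"fingers":-1},{"dp":[0,0,0],"delta_rot":[0,0,0],"fingers":-1}]'
```

```text
t: 6.15
tcp_pos: [0.4975, -0.1071, 0.0923]
tool_rot: [-0.029, 1.0, -0.002, 0.002]
force: [0.3, -5.5, 6.8]
finger_gap: 0.132
gripper_force: 36.5
t: 7.15
tcp_pos: [0.4906, -0.0009, 0.0923]
tool_rot: [-0.03, 1.0, -0.001, 0.001]
force: [1.4, -0.8, 11.3]
finger_gap: 0.133
gripper_force: 37.2
```

```bash
python3 -m crank '[{"dp":[0,0,0],"delta_rot":[0,0,0],"fingers":-0.6},{"dp":[0,0,0],"delta_rot":[0,0,0],"fingers":-0.2},{"dp":[0,0,0],"delta_rot":[0,0,0],"fingers":-0.2},{"dp":[0,0,-0.02],"delta_rot":[0,0,0],"fingers":-0.2},{"dp":[0,0,-0.05],"delta_rot":[0,0,0],"fingers":-0.2},{"dp":[0,0,-0.07],"delta_rot":[0,0,0],"fingers":0},{"dp":[0,0,-0.07],"delta_rot":[0,0,0],"fingers":1},{"dp":[0,0,-0.07],"delta_rot":[0,0,0],"fingers":1},{"dp":[0,0,-0.07],"delta_rot":[0,0,0],"fingers":1},{"dp":[0,0.06,0],"delta_rot":[0,0,0],"fingers":1},{"dp":[0,0.06,0],"delta_rot":[0,0,0],"fingers":1},{"dp":[0,0,0],"delta_rot":[0,0,0],"fingers":1}]'
cat > look.py <<'E'
from m import *
import sys
n=sys.argv[1]; p,d,c=snap(n); cv2.imwrite(f"pics/{sys.argv[2]}.png",p[...,::-1]); np.savez(sys.argv[2]+".npz",p=p,d=d,o=c["origin"],a=c["attitude"])
pots(p,d,c)
E
python3 look.py scene s2
```

```text
t: 8.15
tcp_pos: [0.4852, 0.0615, 0.2676]
tool_rot: [-0.03, 1.0, 0.001, -0.0]
force: [-0.6, 0.4, -0.4]
finger_gap: 0.998
gripper_force: 0.0
[544.  13.] 763 mean [-0.849  0.433  0.036] ext [0.198 0.173] mid [-0.848  0.442] zmax 0.046
[633.  40.] 209 mean [-0.798  0.795  0.037] ext [0.126 0.066] mid [-0.792  0.791] zmax 0.045
[553. 230.] 221 mean [0.303 0.61  0.074] ext [0.055 0.052] mid [0.303 0.61 ] zmax 0.08
[434. 233.] 192 mean [0.428 0.291 0.042] ext [0.053 0.051] mid [0.426 0.291] zmax 0.054
[472. 245.] 201 mean [0.426 0.405 0.042] ext [0.049 0.051] mid [0.423 0.406] zmax 0.056
[548. 257.] 240 mean [0.404 0.609 0.074] ext [0.059 0.051] mid [0.402 0.61 ] zmax 0.08
[586. 255.] 239 mean [0.355 0.71  0.074] ext [0.052 0.056] mid [0.355 0.711] zmax 0.081
[257. 282.] 843 mean [ 0.781 -0.134  0.033] ext [0.171 0.168] mid [ 0.777 -0.134] zmax 0.04
[425. 259.] 65 mean [0.533 0.29  0.051] ext [0.04  0.059] mid [0.537 0.289] zmax 0.058
[420. 271.] 56 mean [0.573 0.287 0.046] ext [0.012 0.039] mid [0.572 0.287] zmax 0.056
[581. 289.] 437 mean [0.47  0.709 0.074] ext [0.081 0.058] mid [0.469 0.711] zmax 0.081
[403. 291.] 240 mean [0.649 0.262 0.042] ext [0.053 0.05 ] mid [0.646 0.262] zmax 0.054
[355. 294.] 238 mean [0.71  0.139 0.042] ext [0.053 0.05 ] mid [0.708 0.139] zmax 0.056
```

View pics/s2.png

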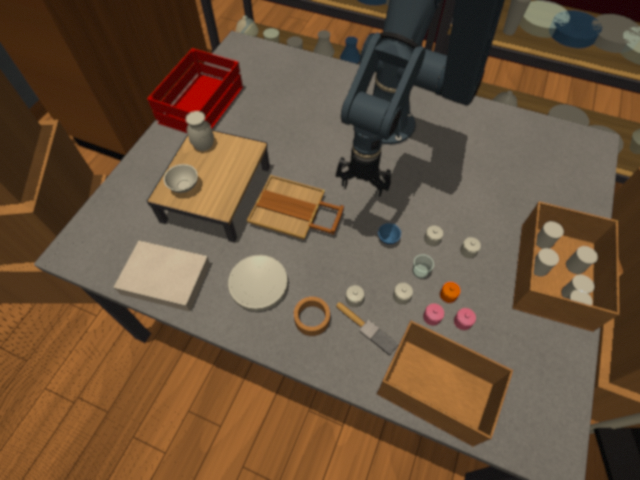

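The tray is out at (287,208) with its handle at (330,217), and nothing else has moved. Next I'll measure the tray and the surroundings of the pots.

```bash
python3 - <<'E'
from h import *
z=np.load("s2.npz"); c=manip.camera_model("scene"); W=cloud(z["d"],c); p=z["p"]; hsv=cv2.cvtColor(p,cv2.COLOR_RGB2HSV)
sel=(W[...,2]>.02)&(W[...,2]<.06)&(hsv[...,1]>70)&(hsv[...,0]<25)&(W[...,1]>-.28)&(W[...,1]<-.065)&(W[...,0]>.36)&(W[...,0]<.65)
w=W[sel]; print(cv2.minAreaRect(w[:,:2].astype(np.float32)*1000))
# obstacles near pots in 10mm grid rings
for n,q in dict(A=(.424,.291),B=(.421,.403),C=(.645,.262),D=(.706,.139)).items():
    v=W[...,:2]-np.array(q); r=np.linalg.norm(v,axis=-1); o=(W[...,2]>.008)&(r>.032)&(r<.085)
    a=np.degrees(np.arctan2(v[...,1],v[...,0]))[o]; 
    print(n,[(int(b),int(((a//20*20)==b).sum()),round(float(r[o][(a//20*20)==b].min()),3)) for b in np.unique(a//20*20)])
E
python3 go.py 0.424 0.291 0.25 3.3
```

```text
((502.3023986816406, -164.307373046875), (197.960693359375, 203.36260986328125), 3.0196478366851807)
A []
B []
C [(60, 28, 0.078), (80, 1, 0.083), (140, 38, 0.074), (160, 59, 0.071)]
D [(-60, 9, 0.044), (-40, 40, 0.04), (-20, 41, 0.041), (0, 57, 0.045), (20, 62, 0.052), (40, 10, 0.078)]
at [0.4855 0.06   0.2671] yaw 93.5 tilt [-0.001  0.001 -1.   ] q1,q6 [-0.11 -1.74] t 8.2
turn z total 0.2505 then dp total [ 0.4682 -0.0962  0.0342]
```

```bash
python3 -m crank '[{"dp":[0,0,0],"delta_rot":[0,0,0.0193],"fingers":1},{"dp":[0,0,0],"delta_rot":[0,0,0.0193],"fingers":1},{"dp":[0,0,0],"delta_rot":[0,0,0.0193],"fingers":1},{"dp":[0,0,0],"delta_rot":[0,0,0.0193],"fingers":1},{"dp":[0,0,0],"delta_rot":[0,0,0.0193],"fingers":1},{"dp":[0,0,0],"delta_rot":[0,0,0.0193],"fingers":1},{"dp":[0,0,0],"delta_rot":[0,0,0.0193],"fingers":1},{"dp":[0,0,0],"delta_rot":[0,0,0.0193],"fingers":1},{"dp":[0,0,0],"delta_rot":[0,0,0.0193],"fingers":1},{"dp":[0,0,0],"delta_rot":[0,0,0.0193],"fingers":1},{"dp":[0,0,0],"delta_rot":[0,0,0.0193],"fingers":1},{"dp":[0,0,0],"delta_rot":[0,0,0.0193],"fingers":1}]' >/dev/null
python3 -m crank '[{"dp":[0,0,0],"delta_rot":[0,0,0.0193],"fingers":1},{"dp":[0.06,-0.012,0],"delta_rot":[0,0,0],"fingers":1},{"dp":[0.06,-0.012,0],"delta_rot":[0,0,0],"fingers":1},{"dp":[0.06,-0.012,0],"delta_rot":[0,0,0],"fingers":1},{"dp":[0.06,-0.012,0],"delta_rot":[0,0,0],"fingers":1},{"dp":[0.06,-0.012,0],"delta_rot":[0,0,0],"fingers":1},{"dp":[0.06,-0.012,0],"delta_rot":[0,0,0],"fingers":1},{"dp":[0.06,-0.012,0],"delta_rot":[0,0,0],"fingers":1},{"dp":[0.05,-0.012,0],"delta_rot":[0,0,0],"fingers":1},{"dp":[0,0,0],"delta_rot":[0,0,0],"fingers":1},{"dp":[0,0,0],"delta_rot":[0,0,0],"fingers":1}]'
python3 look.py wrist w3; python3 go.py 0.424 0.291 0.083 3.2
```

```text
t: 10.12
tcp_pos: [0.4262, 0.2905, 0.2661]
tool_rot: [0.688, 0.726, -0.001, -0.0]
force: [-0.9, 1.1, -0.7]
finger_gap: 1.0
gripper_force: 0.0
[318. 219.] 1708 mean [0.424 0.293 0.045] ext [0.05  0.049] mid [0.423 0.291] zmax 0.048
[449. 230.] 1234 mean [0.54  0.291 0.052] ext [0.059 0.059] mid [0.545 0.288] zmax 0.057
[315. 222.] 74 mean [0.422 0.292 0.054] ext [0.009 0.008] mid [0.422 0.291] zmax 0.056
[551. 262.] 2041 mean [0.643 0.263 0.045] ext [0.049 0.05 ] mid [0.645 0.262] zmax 0.056
[376. 365.] 59 mean [0.493 0.139 0.04 ] ext [0.043 0.033] mid [0.489 0.145] zmax 0.043
at [0.4265 0.2897 0.2661] yaw 3.0 tilt [-0.001 -0.001 -1.   ] q1,q6 [0.38 0.33] t 10.2
turn z total -0.0006 then dp total [ 0.0028 -0.0049  0.3662]
```

View pics/w3.png

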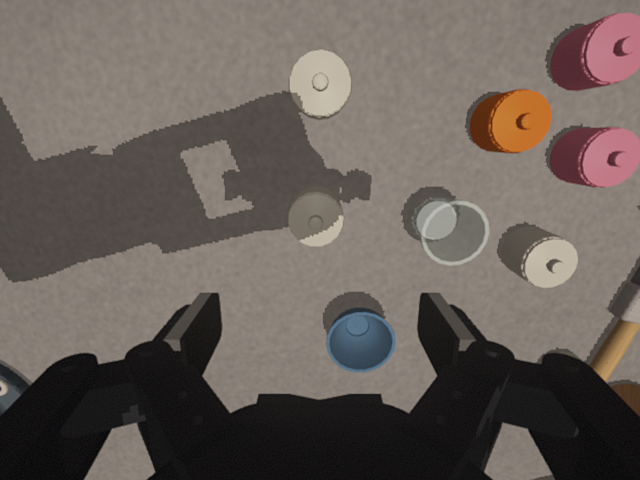

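The wrist view confirms pot A at (316,220), between the fingers. Pot C is at (550,262) and pot B at (320,83). Descend and grip.

```bash
python3 -m crank '[{"dp":[0.004,-0.007,0.05],"delta_rot":[0,0,0],"fingers":1},{"dp":[0,0,0.065],"delta_rot":[0,0,0],"fingers":1},{"dp":[0,0,0.065],"delta_rot":[0,0,0],"fingers":1},{"dp":[0,0,0.065],"delta_rot":[0,0,0],"fingers":1},{"dp":[0,0,0.065],"delta_rot":[0,0,0],"fingers":1},{"dp":[0,0,0.04],"delta_rot":[0,0,0],"fingers":1},{"dp":[0,0,0.016],"delta_rot":[0,0,0],"fingers":1},{"dp":[0,0,0],"delta_rot":[0,0,0],"fingers":0.3},{"dp":[0,0,0],"delta_rot":[0,0,0],"fingers":-1},{"dp":[0,0,0],"delta_rot":[0,0,0],"fingers":-1},{"dp":[0,0,0],"delta_rot":[0,0,0],"fingers":-1},{"dp":[0,0,0],"delta_rot":[0,0,0],"fingers":-1}]' 30; python3 go.py 0.424 0.291 0.083 3.2
```

```text
t: 11.17
tcp_pos: [0.424, 0.2923, 0.0849]
tool_rot: [0.689, 0.725, 0.001, 0.001]
force: [-0.5, -0.6, 4.2]
finger_gap: 0.599
gripper_force: 31.8
at [0.424  0.2923 0.0849] yaw 3.0 tilt [ 0.003  0.001 -1.   ] q1,q6 [0.39 0.33] t 11.2
turn z total -0.0006 then dp total [-0.0026 -0.0002  0.0038]
```

```bash
python3 -m crank '[{"dp":[0,0,-0.03],"delta_rot":[0,0,0],"fingers":-1},{"dp":[0,0,-0.06],"delta_rot":[0,0,0],"fingers":-1},{"dp":[0,0,-0.06],"delta_rot":[0,0,0],"fingers":-1},{"dp":[0,0,-0.06],"delta_rot":[0,0,0],"fingers":-1},{"dp":[-0.02,0,-0.05],"delta_rot":[0,0,0],"fingers":-1},{"dp":[-0.06,0.015,-0.02],"delta_rot":[0,0,0],"fingers":-1},{"dp":[-0.07,0.02,0],"delta_rot":[0,0,0],"fingers":-1},{"dp":[-0.07,0.02,0],"delta_rot":[0,0,0],"fingers":-1},{"dp":[-0.07,0.02,0],"delta_rot":[0,0,0],"fingers":-1},{"dp":[-0.07,0.02,0],"delta_rot":[0,0,0],"fingers":-1},{"dp":[-0.07,0.02,0],"delta_rot":[0,0,0],"fingers":-1},{"dp":[-0.07,0.02,0],"delta_rot":[0,0,0],"fingers":-1}]'; python3 go.py 0.5645 -0.203 0.15 3.2
```

```text
t: 12.17
tcp_pos: [0.5036, 0.0443, 0.2242]
tool_rot: [0.689, 0.725, 0.0, 0.001]
force: [0.8, 1.2, -1.1]
finger_gap: 0.601
gripper_force: 31.8
at [0.5036 0.0443 0.2242] yaw 3.0 tilt [ 0.001 -0.    -1.   ] q1,q6 [-0.13 -0.19] t 12.2
turn z total -0.0006 then dp total [-0.5007  0.0941  0.1485]
```

```bash
python3 -m crank '[{"dp":[-0.07,0.014,0],"delta_rot":[0,0,0],"fingers":-1},{"dp":[-0.07,0.014,0],"delta_rot":[0,0,0],"fingers":-1},{"dp":[-0.07,0.014,0],"delta_rot":[0,0,0],"fingers":-1},{"dp":[-0.07,0.014,0],"delta_rot":[0,0,0],"fingers":-1},{"dp":[-0.07,0.014,0],"delta_rot":[0,0,0],"fingers":-1},{"dp":[-0.07,0.014,0.03],"delta_rot":[0,0,0],"fingers":-1},{"dp":[-0.04,0.005,0.04],"delta_rot":[0,0,0],"fingers":-1},{"dp":[-0.01,0,0.04],"delta_rot":[0,0,0],"fingers":-1},{"dp":[0,0,0.03],"delta_rot":[0,0,0],"fingers":-1},{"dp":[0,0,0],"delta_rot":[0,0,0],"fingers":-1},{"dp":[0,0,0],"delta_rot":[0,0,0],"fingers":-1}]'
python3 - <<'E'
from h import *
p,d,c=snap("wrist"); cv2.imwrite("pics/w4.png",p[...,::-1]); np.savez("w4.npz",p=p,d=d,o=c["origin"],a=c["attitude"])
E
python3 go.py 0.5645 -0.203 0.113 3.2
```

```text
t: 13.08
tcp_pos: [0.5594, -0.1862, 0.1532]
tool_rot: [0.689, 0.725, -0.0, -0.001]
force: [-0.0, -0.1, -1.3]
finger_gap: 0.594
gripper_force: 31.9
at [ 0.5601 -0.1862  0.1541] yaw 3.0 tilt [ 0. -0. -1.] q1,q6 [-0.51 -0.56] t 13.1
turn z total -0.0006 then dp total [-0.034   0.007   0.0821]
```

View pics/w4.png

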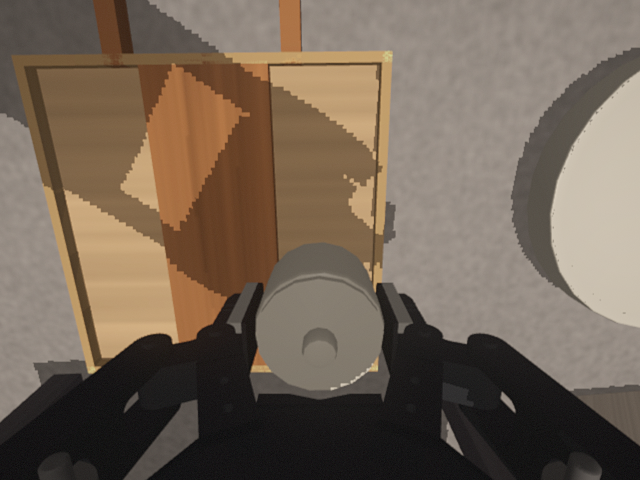

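The wrist view shows the tray's front wall along row 55, with outer corners at (12,57) and (392,52). The right-hand lane lies between the rib edge (268,65) and the wall (383,65). The pot hangs above it.

```bash
cat > tray.py <<'E'
from h import *
z=np.load("w4.npz"); c=manip.camera_model("wrist"); c["origin"]=z["o"]; c["attitude"]=z["a"]
a=ray(12,57,.036,c); b=ray(392,52,.036,c); e=ray(268,65,.036,c); f=ray(380,65,.036,c); g=ray(383,220,.036,c); r=ray(278,255,.036,c)
for n,q in zip("abefgr",(a,b,e,f,g,r)): print(n,np.round(q,4))
y=(b-a)[:2]; print("width",np.linalg.norm(y),"yaw",np.degrees(np.arctan2(y[1],y[0])))
y/=np.linalg.norm(y); x=np.array([y[1],-y[0]]); C=(a+b)[:2]/2+.095*x; print("centre",C)
for n,(l,k) in dict(Lp=(.036,.062),Lm=(-.036,.062),Rp=(.036,-.062),Rm=(-.036,-.062)).items(): print(n,np.round(C+l*x+k*y,4))
E
python3 tray.py
```

```text
a [ 0.3982 -0.0829  0.036 ]
b [ 0.5898 -0.0707  0.036 ]
e [ 0.5276 -0.0799  0.036 ]
f [ 0.5844 -0.0769  0.036 ]
g [ 0.5945 -0.1575  0.036 ]
r [ 0.5344 -0.182   0.036 ]
width 0.19200108660484688 yaw 3.634377335468661
centre [ 0.50003608 -0.17160056]
Lp [ 0.5642 -0.2036]
Lm [ 0.5596 -0.1317]
Rp [ 0.4404 -0.2115]
Rm [ 0.4359 -0.1396]
```

```bash
python3 -m crank '[{"dp":[-0.017,0.004,0],"delta_rot":[0,0,0],"fingers":-1},{"dp":[-0.017,0.004,0],"delta_rot":[0,0,0],"fingers":-1},{"dp":[0,0,0.02],"delta_rot":[0,0,0],"fingers":-1},{"dp":[0,0,0.02],"delta_rot":[0,0,0],"fingers":-1},{"dp":[0,0,0.02],"delta_rot":[0,0,0],"fingers":-1},{"dp":[0,0,0],"delta_rot":[0,0,0],"fingers":-1},{"dp":[0,0,0],"delta_rot":[0,0,0],"fingers":-1}]'; python3 go.py 0.565 -0.2036 0.113 3.2
```

```text
t: 13.72
tcp_pos: [0.564, -0.2026, 0.122]
tool_rot: [0.689, 0.725, -0.0, -0.002]
force: [-0.4, -0.1, -1.3]
finger_gap: 0.6
gripper_force: 31.9
at [ 0.564  -0.2026  0.122 ] yaw 3.0 tilt [-0.003  0.002 -1.   ] q1,q6 [-0.53 -0.58] t 13.7
turn z total -0.0007 then dp total [-0.0021  0.002   0.0179]
```

```bash
python3 -m crank '[{"dp":[-0.002,0.002,0.007],"delta_rot":[0,0,0],"fingers":-1},{"dp":[0,0,0.006],"delta_rot":[0,0,0],"fingers":-1},{"dp":[0,0,0.004],"delta_rot":[0,0,0],"fingers":-1},{"dp":[0,0,0],"delta_rot":[0,0,0],"fingers":-1}]'
```

```text
t: 14.05
tcp_pos: [0.5658, -0.2041, 0.1145]
tool_rot: [0.689, 0.725, -0.0, -0.0]
force: [0.4, 0.7, -1.0]
finger_gap: 0.6
gripper_force: 31.9
```

```bash
python3 -m crank '[{"dp":[0,0,0.003],"delta_rot":[0,0,0],"fingers":-1},{"dp":[0,0,0],"delta_rot":[0,0,0],"fingers":0.3},{"dp":[0,0,0],"delta_rot":[0,0,0],"fingers":0.6},{"dp":[0,0,0],"delta_rot":[0,0,0],"fingers":0.6},{"dp":[0,0,-0.03],"delta_rot":[0,0,0],"fingers":0.6},{"dp":[0,0,-0.07],"delta_rot":[0,0,0],"fingers":0.8},{"dp":[0,0,-0.07],"delta_rot":[0,0,0],"fingers":1},{"dp":[0,0,-0.07],"delta_rot":[0,0,0],"fingers":1},{"dp":[0.06,0,-0.05],"delta_rot":[0,0,0],"fingers":1},{"dp":[0.07,0,0],"delta_rot":[0,0,0],"fingers":1},{"dp":[0.07,0,0],"delta_rot":[0,0,0],"fingers":1},{"dp":[0.07,0,0],"delta_rot":[0,0,0],"fingers":1}]'
python3 - <<'E'
from m import *
p,d,c=snap("side"); pots(p,d,c); cv2.imwrite("pics/side5.png",cv2.resize(p[150:480,150:480],None,fx=1.5,fy=1.5)[...,::-1])
E
python3 go.py 0.421 0.403 0.25 3.2
```

```text
t: 15.05
tcp_pos: [0.5589, -0.0684, 0.2597]
tool_rot: [0.689, 0.725, 0.001, 0.001]
force: [-0.4, 0.2, -0.8]
finger_gap: 0.998
gripper_force: 0.0
[304. 186.] 1823 mean [ 0.857 -0.367  0.047] ext [0.186 0.231] mid [ 0.856 -0.393] zmax 0.053
[339. 173.] 64 mean [ 0.799 -0.487  0.048] ext [0.029 0.073] mid [ 0.801 -0.484] zmax 0.052
[290. 235.] 938 mean [ 0.77  -0.132  0.034] ext [0.169 0.172] mid [ 0.772 -0.136] zmax 0.04
[376. 235.] 427 mean [ 0.561 -0.193  0.059] ext [0.05  0.053] mid [ 0.564 -0.203] zmax 0.084
[254. 297.] 393 mean [0.714 0.119 0.042] ext [0.051 0.051] mid [0.718 0.115] zmax 0.056
[243. 355.] 577 mean [0.64  0.265 0.043] ext [0.051 0.052] mid [0.643 0.261] zmax 0.056
[282. 382.] 743 mean [0.545 0.287 0.045] ext [0.059 0.061] mid [0.545 0.287] zmax 0.058
[316. 470.] 653 mean [0.422 0.4   0.045] ext [0.05  0.042] mid [0.42 0.4 ] zmax 0.058
at [ 0.5569 -0.0618  0.2591] yaw 3.1 tilt [-0.002  0.005 -1.   ] q1,q6 [-0.31 -0.37] t 15.1
turn z total -0.0003 then dp total [ 0.9433 -0.2196  0.0181]
```

View pics/side5.png

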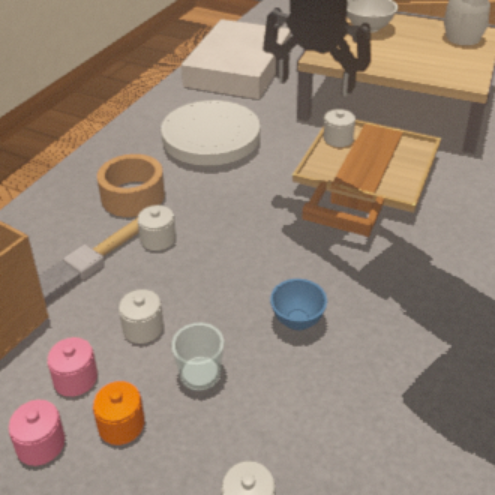

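Pot A stands upright in the left lane at (340,128). Pot D at (157,228) has been knocked aside, to about (0.72, 0.115). Next is pot B.

```bash
python3 -m crank '[{"dp":[0.078,-0.018,0],"delta_rot":[0,0,0],"fingers":1},{"dp":[0.078,-0.018,0],"delta_rot":[0,0,0],"fingers":1},{"dp":[0.078,-0.018,0],"delta_rot":[0,0,0],"fingers":1},{"dp":[0.078,-0.018,0],"delta_rot":[0,0,0],"fingers":1},{"dp":[0.078,-0.018,0],"delta_rot":[0,0,0],"fingers":1},{"dp":[0.078,-0.018,0],"delta_rot":[0,0,0],"fingers":1},{"dp":[0.078,-0.018,0],"delta_rot":[0,0,0],"fingers":1},{"dp":[0.078,-0.018,0],"delta_rot":[0,0,0],"fingers":1},{"dp":[0.078,-0.018,0],"delta_rot":[0,0,0],"fingers":1},{"dp":[0.078,-0.018,0],"delta_rot":[0,0,0],"fingers":1},{"dp":[0.078,-0.018,0],"delta_rot":[0,0,0],"fingers":1},{"dp":[0.065,-0.018,0],"delta_rot":[0,0,0],"fingers":1}]'; python3 -m crank '[{"dp":[0,0,0],"delta_rot":[0,0,0],"fingers":1},{"dp":[0,0,0],"delta_rot":[0,0,0],"fingers":1}]' >/dev/null
python3 look.py wrist w6; python3 go.py 0.421 0.403 0.083 3.2
```

```text
t: 16.1
tcp_pos: [0.4265, 0.3884, 0.2588]
tool_rot: [0.688, 0.725, 0.001, 0.0]
force: [0.3, -0.5, -0.2]
finger_gap: 0.999
gripper_force: 0.0
[314. 192.] 1174 mean [0.421 0.415 0.045] ext [0.047 0.033] mid [0.42  0.412] zmax 0.048
[313. 203.] 64 mean [0.42  0.407 0.054] ext [0.009 0.006] mid [0.42  0.407] zmax 0.056
[414. 330.] 390 mean [0.523 0.289 0.049] ext [0.024 0.051] mid [0.528 0.285] zmax 0.057
[532. 347.] 850 mean [0.642 0.274 0.045] ext [0.046 0.028] mid [0.645 0.273] zmax 0.055
[548. 474.] 102 mean [0.7   0.111 0.044] ext [0.013 0.024] mid [0.701 0.11 ] zmax 0.046
at [0.4269 0.3861 0.2584] yaw 3.1 tilt [ 0.    -0.001 -1.   ] q1,q6 [0.54 0.49] t 16.3
turn z total -0.0004 then dp total [ 0.0344 -0.01    0.3508]
```

```bash
python3 -m crank '[{"dp":[0.038,-0.01,0.02],"delta_rot":[0,0,0],"fingers":1},{"dp":[0,0,0.065],"delta_rot":[0,0,0],"fingers":1},{"dp":[0,0,0.065],"delta_rot":[0,0,0],"fingers":1},{"dp":[0,0,0.065],"delta_rot":[0,0,0],"fingers":1},{"dp":[0,0,0.065],"delta_rot":[0,0,0],"fingers":1},{"dp":[0,0,0.05],"delta_rot":[0,0,0],"fingers":1},{"dp":[0,0,0.02],"delta_rot":[0,0,0],"fingers":1},{"dp":[0,0,0],"delta_rot":[0,0,0],"fingers":0.3},{"dp":[0,0,0],"delta_rot":[0,0,0],"fingers":-1},{"dp":[0,0,0],"delta_rot":[0,0,0],"fingers":-1},{"dp":[0,0,0],"delta_rot":[0,0,0],"fingers":-1},{"dp":[0,0,0],"delta_rot":[0,0,0],"fingers":-1}]' 30; python3 -m crank '[{"dp":[0,0,-0.03],"delta_rot":[0,0,0],"fingers":-1},{"dp":[0,0,-0.06],"delta_rot":[0,0,0],"fingers":-1},{"dp":[0,0,-0.06],"delta_rot":[0,0,0],"fingers":-1},{"dp":[0,0,-0.06],"delta_rot":[0,0,0],"fingers":-1},{"dp":[0,0,-0.06],"delta_rot":[0,0,0],"fingers":-1},{"dp":[-0.06,0,-0.03],"delta_rot":[0,0,0],"fingers":-1},{"dp":[-0.07,0.004,0],"delta_rot":[0,0,0],"fingers":-1},{"dp":[-0.07,0.004,0],"delta_rot":[0,0,0],"fingers":-1},{"dp":[-0.07,0.004,0],"delta_rot":[0,0,0],"fingers":-1},{"dp":[-0.07,0.004,0],"delta_rot":[0,0,0],"fingers":-1},{"dp":[-0.07,0.004,0],"delta_rot":[0,0,0],"fingers":-1},{"dp":[-0.07,0.004,0],"delta_rot":[0,0,0],"fingers":-1}]'; python3 go.py 0.4404 -0.2115 0.15 3.4
```

```text
t: 17.32
tcp_pos: [0.4224, 0.4051, 0.0852]
tool_rot: [0.689, 0.725, 0.002, 0.001]
force: [1.2, -1.0, 3.8]
finger_gap: 0.598
gripper_force: 31.9
t: 18.32
tcp_pos: [0.4456, 0.1642, 0.2344]
tool_rot: [0.688, 0.725, 0.001, 0.001]
force: [0.9, 0.6, -0.5]
finger_gap: 0.598
gripper_force: 31.8
at [0.4456 0.1642 0.2344] yaw 3.0 tilt [ 0.002  0.    -1.   ] q1,q6 [0.12 0.06] t 18.3
turn z total -0.0011 then dp total [-0.7495 -0.0549  0.1687]
```

```bash
python3 -m crank '[{"dp":[-0.07,-0.005,0],"delta_rot":[0,0,0],"fingers":-1},{"dp":[-0.07,-0.005,0],"delta_rot":[0,0,0],"fingers":-1},{"dp":[-0.07,-0.005,0],"delta_rot":[0,0,0],"fingers":-1},{"dp":[-0.07,-0.005,0],"delta_rot":[0,0,0],"fingers":-1},{"dp":[-0.07,-0.005,0],"delta_rot":[0,0,0],"fingers":-1},{"dp":[-0.07,-0.005,0],"delta_rot":[0,0,0],"fingers":-1},{"dp":[-0.07,-0.005,0],"delta_rot":[0,0,0],"fingers":-1},{"dp":[-0.07,-0.005,0],"delta_rot":[0,0,0],"fingers":-1},{"dp":[-0.07,-0.005,0.04],"delta_rot":[0,0,0],"fingers":-1},{"dp":[-0.07,-0.005,0.06],"delta_rot":[0,0,0],"fingers":-1},{"dp":[-0.03,-0.005,0.06],"delta_rot":[0,0,0],"fingers":-1},{"dp":[0,0,0],"delta_rot":[0,0,0],"fingers":-1}]'; python3 -m crank '[{"dp":[0,0,0],"delta_rot":[0,0,0],"fingers":-1},{"dp":[0,0,0],"delta_rot":[0,0,0],"fingers":-1}]'; python3 go.py 0.4395 -0.2115 0.1135 3.4
```

```text
t: 19.32
tcp_pos: [0.4361, -0.1996, 0.1527]
tool_rot: [0.69, 0.724, -0.0, -0.002]
force: [-0.4, 0.8, -0.5]
finger_gap: 0.6
gripper_force: 32.1
t: 19.48
tcp_pos: [0.4371, -0.1963, 0.1572]
tool_rot: [0.689, 0.725, 0.0, 0.0]
force: [-0.3, -0.3, -0.4]
finger_gap: 0.598
gripper_force: 32.1
at [ 0.4371 -0.1963  0.1572] yaw 3.0 tilt [ 0.  0. -1.] q1,q6 [-0.66 -0.71] t 19.5
turn z total -0.0012 then dp total [-0.0307  0.0031  0.0873]
```

```bash
python3 -m crank '[{"dp":[-0.016,0.003,0],"delta_rot":[0,0,-0.001],"fingers":-1},{"dp":[-0.015,0,0],"delta_rot":[0,0,0],"fingers":-1},{"dp":[0,0,0.025],"delta_rot":[0,0,0],"fingers":-1},{"dp":[0,0,0.025],"delta_rot":[0,0,0],"fingers":-1},{"dp":[0,0,0.02],"delta_rot":[0,0,0],"fingers":-1},{"dp":[0,0,0.006],"delta_rot":[0,0,0],"fingers":-1},{"dp":[0,0,0],"delta_rot":[0,0,0],"fingers":-1},{"dp":[0,0,0],"delta_rot":[0,0,0],"fingers":-1}]'; python3 go.py 0.4395 -0.2115 0.1135 3.4
```

```text
t: 20.15
tcp_pos: [0.4397, -0.2124, 0.1187]
tool_rot: [0.686, 0.727, 0.0, 0.0]
force: [-0.6, -0.6, -0.8]
finger_gap: 0.598
gripper_force: 32.2
at [ 0.4397 -0.2124  0.1187] yaw 3.3 tilt [ 0. -0. -1.] q1,q6 [-0.68 -0.74] t 20.1
turn z total -0.0002 then dp total [ 0.0017 -0.0004  0.0104]
```

```bash
python3 -m crank '[{"dp":[0,0,0.005],"delta_rot":[0,0,0],"fingers":-1},{"dp":[0,0,0.005],"delta_rot":[0,0,0],"fingers":-1},{"dp":[0,0,0],"delta_rot":[0,0,0],"fingers":-1},{"dp":[0,0,0],"delta_rot":[0,0,0],"fingers":0.3},{"dp":[0,0,0],"delta_rot":[0,0,0],"fingers":0.6},{"dp":[0,0,0],"delta_rot":[0,0,0],"fingers":0.6},{"dp":[0,0,-0.03],"delta_rot":[0,0,0],"fingers":0.6},{"dp":[0,0,-0.07],"delta_rot":[0,0,0],"fingers":0.8},{"dp":[0,0,-0.07],"delta_rot":[0,0,0],"fingers":1},{"dp":[0,0,-0.07],"delta_rot":[0,0,0],"fingers":1},{"dp":[0.06,0,-0.05],"delta_rot":[0,0,0],"fingers":1},{"dp":[0.07,0,0],"delta_rot":[0,0,0],"fingers":1}]'
python3 - <<'E'
from m import *
for n in("side","scene"):
    p,d,c=snap(n); print(n); pots(p,d,c)
E
python3 go.py 0.645 0.262 0.25 3.4
```

```text
t: 21.15
tcp_pos: [0.4389, -0.1501, 0.2634]
tool_rot: [0.688, 0.726, 0.001, 0.007]
force: [1.0, 0.2, -0.4]
finger_gap: 1.001
gripper_force: 0.0
side
[308. 185.] 2113 mean [ 0.85  -0.379  0.047] ext [0.187 0.243] mid [ 0.857 -0.398] zmax 0.054
[290. 235.] 930 mean [ 0.772 -0.132  0.034] ext [0.169 0.171] mid [ 0.772 -0.134] zmax 0.039
[376. 235.] 427 mean [ 0.561 -0.193  0.059] ext [0.05  0.051] mid [ 0.564 -0.203] zmax 0.083
[426. 246.] 474 mean [ 0.436 -0.2    0.059] ext [0.049 0.055] mid [ 0.438 -0.212] zmax 0.083
[254. 296.] 385 mean [0.714 0.119 0.042] ext [0.051 0.052] mid [0.717 0.115] zmax 0.056
[243. 355.] 573 mean [0.64  0.265 0.043] ext [0.049 0.052] mid [0.643 0.261] zmax 0.055
[282. 382.] 742 mean [0.545 0.287 0.045] ext [0.06 0.06] mid [0.545 0.287] zmax 0.057
scene
[544.  13.] 765 mean [-0.849  0.433  0.036] ext [0.196 0.175] mid [-0.846  0.441] zmax 0.045
[633.  40.] 211 mean [-0.798  0.795  0.036] ext [0.131 0.067] mid [-0.793  0.791] zmax 0.043
[282. 181.] 148 mean [ 0.445 -0.209  0.07 ] ext [0.05  0.044] mid [ 0.444 -0.21 ] zmax 0.083
[183. 184.] 44 mean [ 0.608 -0.
[... 394 characters left out ...]
.355 0.71 ] zmax 0.081
[256. 282.] 841 mean [ 0.781 -0.135  0.033] ext [0.169 0.168] mid [ 0.777 -0.134] zmax 0.04
[425. 260.] 72 mean [0.533 0.291 0.051] ext [0.04  0.059] mid [0.537 0.289] zmax 0.058
[420. 271.] 62 mean [0.573 0.287 0.045] ext [0.013 0.038] mid [0.572 0.287] zmax 0.057
[581. 289.] 440 mean [0.47  0.709 0.074] ext [0.083 0.055] mid [0.469 0.711] zmax 0.08
[403. 291.] 239 mean [0.649 0.262 0.042] ext [0.052 0.05 ] mid [0.648 0.262] zmax 0.055
[345. 295.] 241 mean [0.724 0.116 0.042] ext [0.049 0.05 ] mid [0.722 0.115] zmax 0.055
at [ 0.4341 -0.1434  0.2596] yaw 3.5 tilt [-0.001  0.002 -1.   ] q1,q6 [-0.56 -0.63] t 21.2
turn z total 0.0003 then dp total [0.7844 0.4692 0.0192]
```

Two pots are in the tray and it is level. Next is pot C.

```bash
python3 -m crank '[{"dp":[0.07,0.035,0],"delta_rot":[0,0,0],"fingers":1},{"dp":[0.07,0.035,0],"delta_rot":[0,0,0],"fingers":1},{"dp":[0.066,0.042,0],"delta_rot":[0,0,0],"fingers":1},{"dp":[0.066,0.042,0],"delta_rot":[0,0,0],"fingers":1},{"dp":[0.066,0.042,0],"delta_rot":[0,0,0],"fingers":1},{"dp":[0.066,0.042,0],"delta_rot":[0,0,0],"fingers":1},{"dp":[0.066,0.042,0],"delta_rot":[0,0,0],"fingers":1},{"dp":[0.066,0.042,0],"delta_rot":[0,0,0],"fingers":1},{"dp":[0.066,0.042,0],"delta_rot":[0,0,0],"fingers":1},{"dp":[0.066,0.042,0],"delta_rot":[0,0,0],"fingers":1},{"dp":[0.066,0.042,0],"delta_rot":[0,0,0],"fingers":0.7},{"dp":[0.05,0.021,0],"delta_rot":[0,0,0],"fingers":0.7}]' >/dev/null; python3 -m crank '[{"dp":[0,0,0],"delta_rot":[0,0,0],"fingers":0.7},{"dp":[0,0,0],"delta_rot":[0,0,0],"fingers":0.7}]'
python3 look.py wrist w7; python3 go.py 0.645 0.262 0.083 3.4
```

```text
t: 22.42
tcp_pos: [0.647, 0.2586, 0.2571]
tool_rot: [0.685, 0.728, -0.001, -0.0]
force: [-0.6, 0.4, 0.3]
finger_gap: 0.85
gripper_force: 0.0
[193. 186.] 2038 mean [0.54  0.285 0.049] ext [0.059 0.058] mid [0.545 0.288] zmax 0.057
[317. 219.] 2442 mean [0.645 0.263 0.045] ext [0.05 0.05] mid [0.645 0.261] zmax 0.056
[160. 331.] 42 mean [0.498 0.14  0.04 ] ext [0.029 0.028] mid [0.496 0.144] zmax 0.042
[383. 365.] 1718 mean [0.718 0.118 0.045] ext [0.05 0.05] mid [0.719 0.115] zmax 0.056
at [0.6466 0.2573 0.2572] yaw 3.4 tilt [-0.002 -0.001 -1.   ] q1,q6 [0.22 0.16] t 22.5
turn z total -0.0001 then dp total [ 0.0096 -0.0027  0.3484]
```

```bash
python3 -m crank '[{"dp":[0.008,-0.003,0.02],"delta_rot":[0,0,0],"fingers":0.7},{"dp":[0,0,0.065],"delta_rot":[0,0,0],"fingers":0.7},{"dp":[0,0,0.065],"delta_rot":[0,0,0],"fingers":0.7},{"dp":[0,0,0.065],"delta_rot":[0,0,0],"fingers":0.7},{"dp":[0,0,0.065],"delta_rot":[0,0,0],"fingers":0.7},{"dp":[0,0,0.05],"delta_rot":[0,0,0],"fingers":0.7},{"dp":[0,0,0.018],"delta_rot":[0,0,0],"fingers":0.7},{"dp":[0,0,0],"delta_rot":[0,0,0],"fingers":0.3},{"dp":[0,0,0],"delta_rot":[0,0,0],"fingers":-1},{"dp":[0,0,0],"delta_rot":[0,0,0],"fingers":-1},{"dp":[0,0,0],"delta_rot":[0,0,0],"fingers":-1},{"dp":[0,0,0],"delta_rot":[0,0,0],"fingers":-1}]' 30; python3 -m crank '[{"dp":[0,0,-0.03],"delta_rot":[0,0,0],"fingers":-1},{"dp":[0,0,-0.06],"delta_rot":[0,0,0],"fingers":-1},{"dp":[0,0,-0.06],"delta_rot":[0,0,0],"fingers":-1},{"dp":[0,0,-0.06],"delta_rot":[0,0,0],"fingers":-1},{"dp":[0,0,-0.06],"delta_rot":[0,0,0],"fingers":-1},{"dp":[-0.06,-0.03,-0.03],"delta_rot":[0,0,0],"fingers":-1},{"dp":[-0.07,-0.036,0],"delta_rot":[0,0,0],"fingers":-1},{"dp":[-0.07,-0.036,0],"delta_rot":[0,0,0],"fingers":-1},{"dp":[-0.07,-0.036,0],"delta_rot":[0,0,0],"fingers":-1},{"dp":[-0.07,-0.036,0],"delta_rot":[0,0,0],"fingers":-1},{"dp":[-0.07,-0.036,0],"delta_rot":[0,0,0],"fingers":-1},{"dp":[-0.07,-0.036,0],"delta_rot":[0,0,0],"fingers":-1}]'; python3 go.py 0.4358 -0.1396 0.15 3.4
```

```text
t: 23.47
tcp_pos: [0.6464, 0.2615, 0.0863]
tool_rot: [0.686, 0.727, 0.001, 0.001]
force: [-0.1, 0.2, -1.4]
finger_gap: 0.599
gripper_force: 33.3
t: 24.47
tcp_pos: [0.5357, 0.0134, 0.2363]
tool_rot: [0.686, 0.728, 0.001, 0.001]
force: [0.3, -1.0, -2.6]
finger_gap: 0.598
gripper_force: 33.6
at [0.5357 0.0134 0.2363] yaw 3.4 tilt [ 0.003 -0.001 -1.   ] q1,q6 [-0.18 -0.24] t 24.5
turn z total -0.0001 then dp total [-0.2936 -0.2176  0.1725]
```

```bash
python3 -m crank '[{"dp":[-0.055,-0.042,0],"delta_rot":[0,0,0],"fingers":-1},{"dp":[-0.055,-0.042,0],"delta_rot":[0,0,0],"fingers":-1},{"dp":[-0.055,-0.042,0],"delta_rot":[0,0,0],"fingers":-1},{"dp":[-0.055,-0.042,0],"delta_rot":[0,0,0],"fingers":-1},{"dp":[-0.05,-0.042,0],"delta_rot":[0,0,0],"fingers":-1},{"dp":[0,0,0.05],"delta_rot":[0,0,0],"fingers":-1},{"dp":[0,0,0.05],"delta_rot":[0,0,0],"fingers":-1},{"dp":[0,0,0.05],"delta_rot":[0,0,0],"fingers":-1},{"dp":[0,0,0],"delta_rot":[0,0,0],"fingers":-1},{"dp":[0,0,0],"delta_rot":[0,0,0],"fingers":-1}]'; python3 go.py 0.4358 -0.1396 0.1145 3.4
```

```text
t: 25.3
tcp_pos: [0.4394, -0.1262, 0.1597]
tool_rot: [0.686, 0.727, -0.0, -0.0]
force: [0.2, 0.0, -1.2]
finger_gap: 0.599
gripper_force: 33.5
at [ 0.4394 -0.1262  0.1597] yaw 3.3 tilt [-0.001  0.001 -1.   ] q1,q6 [-0.52 -0.58] t 25.3
turn z total -0.0003 then dp total [-0.0264 -0.0087  0.0905]
```

```bash
python3 -m crank '[{"dp":[-0.014,-0.004,0],"delta_rot":[0,0,0],"fingers":-1},{"dp":[-0.012,-0.0045,0],"delta_rot":[0,0,0],"fingers":-1},{"dp":[0,0,0.025],"delta_rot":[0,0,0],"fingers":-1},{"dp":[0,0,0.025],"delta_rot":[0,0,0],"fingers":-1},{"dp":[0,0,0.02],"delta_rot":[0,0,0],"fingers":-1},{"dp":[0,0,0.008],"delta_rot":[0,0,0],"fingers":-1},{"dp":[0,0,0],"delta_rot":[0,0,0],"fingers":-1},{"dp":[0,0,0],"delta_rot":[0,0,0],"fingers":-1}]'; python3 go.py 0.4358 -0.1396 0.1145 3.4
```

```text
t: 25.97
tcp_pos: [0.4364, -0.1399, 0.1211]
tool_rot: [0.686, 0.727, 0.0, 0.001]
force: [1.1, 0.1, -0.8]
finger_gap: 0.599
gripper_force: 33.5
at [ 0.4364 -0.1399  0.1211] yaw 3.3 tilt [ 0.001 -0.001 -1.   ] q1,q6 [-0.55 -0.61] t 26.0
turn z total -0.0002 then dp total [ 0.0006 -0.0012  0.0132]
```

```bash
python3 -m crank '[{"dp":[0,-0.001,0.006],"delta_rot":[0,0,0],"fingers":-1},{"dp":[0,0,0.006],"delta_rot":[0,0,0],"fingers":-1},{"dp":[0,0,0],"delta_rot":[0,0,0],"fingers":-1},{"dp":[0,0,0],"delta_rot":[0,0,0],"fingers":0.3},{"dp":[0,0,0],"delta_rot":[0,0,0],"fingers":0.6},{"dp":[0,0,0],"delta_rot":[0,0,0],"fingers":0.6},{"dp":[0,0,-0.03],"delta_rot":[0,0,0],"fingers":0.6},{"dp":[0,0,-0.07],"delta_rot":[0,0,0],"fingers":0.8},{"dp":[0,0,-0.07],"delta_rot":[0,0,0],"fingers":1},{"dp":[0,0,-0.07],"delta_rot":[0,0,0],"fingers":1},{"dp":[0,0,-0.05],"delta_rot":[0,0,0],"fingers":1},{"dp":[0.02,0.07,0],"delta_rot":[0,0,0],"fingers":1}]'
python3 - <<'E'
from m import *
p,d,c=snap("scene"); pots(p,d,c); W=cloud(d,c)
q=(.719,.115)
v=W[...,:2]-np.array(q); r=np.linalg.norm(v,axis=-1); o=(W[...,2]>.008)&(r>.032)&(r<.085)
a=np.degrees(np.arctan2(v[...,1],v[...,0]))[o]
print([(int(b),int(((a//20*20)==b).sum()),round(float(r[o][(a//20*20)==b].min()),3)) for b in np.unique(a//20*20)])
cv2.imwrite("pics/s8.png",cv2.resize(p[130:350,200:500],None,fx=2,fy=2)[...,::-1])
E
python3 go.py 0.720 0.115 0.25 3.4
```

```text
t: 26.97
tcp_pos: [0.4675, -0.1284, 0.2642]
tool_rot: [0.687, 0.726, -0.0, 0.002]
force: [0.4, -0.9, -0.2]
finger_gap: 0.998
gripper_force: 0.0
[545.  13.] 772 mean [-0.849  0.434  0.036] ext [0.202 0.175] mid [-0.843  0.441] zmax 0.045
[632.  40.] 215 mean [-0.798  0.794  0.037] ext [0.132 0.068] mid [-0.792  0.79 ] zmax 0.044
[282. 181.] 147 mean [ 0.445 -0.209  0.07 ] ext [0.052 0.045] mid [ 0.443 -0.21 ] zmax 0.084
[299. 188.] 40 mean [ 0.449 -0.149  0.069] ext [0.038 0.023] mid [ 0.443 -0.149] zmax 0.075
[183. 185.] 40 mean [ 0.611 -0.46   0.118] ext [0.03  0.036] mid [ 0.611 -0.461] zmax 0.12
[266. 212.] 149 mean [ 0.573 -0.202  0.07 ] ext [0.044 0.043] mid [ 0.572 -0.203] zmax 0.082
[553. 230.] 227 mean [0.303 0.609 0.073] ext [0.056 0.055] mid [0.304 0.61 ] zmax 0.081
[177. 256.] 46 mean [ 0.802 -0.382  0.047] ext [0.043 0.035] mid [ 0.803 -0.386] zmax 0.052
[548. 257.] 238 mean [0.404 0.609 0.074] ext [0.057 0.052] mid [0.404 0.608] zmax 0.08
[586. 255.] 241 mean [0.355 0.71  0.074] ext [0.051 0.053] mid [0.354 0.71 ] zmax 0.08
[257. 282.] 835 mean [ 0.781 -0.133  0.033] ext [0.169 0.167] mid [ 0.777 -0.134] zmax 0.041
[425. 259.] 75 mean [0.533 0.291 0.05 ] ext [0.042 0.059] mid [0.539 0.289] zmax 0.057
[420. 271.] 58 mean [0.573 0.286 0.046] ext [0.016 0.039] mid [0.57  0.287] zmax 0.057
[581. 289.] 441 mean [0.47  0.709 0.074] ext [0.08  0.055] mid [0.468 0.71 ] zmax 0.08
[345. 295.] 239 mean [0.724 0.116 0.042] ext [0.05 0.05] mid [0.722 0.115] zmax 0.055
[(-60, 60, 0.064), (-40, 67, 0.035), (-20, 45, 0.033), (0, 37, 0.033), (20, 71, 0.037), (40, 49, 0.053)]
at [ 0.4763 -0.1277  0.2634] yaw 3.2 tilt [ 0.014 -0.005 -1.   ] q1,q6 [-0.49 -0.55] t 27.0
turn z total -0.0006 then dp total [0.4557 0.5154 0.0269]
```

View pics/s8.png

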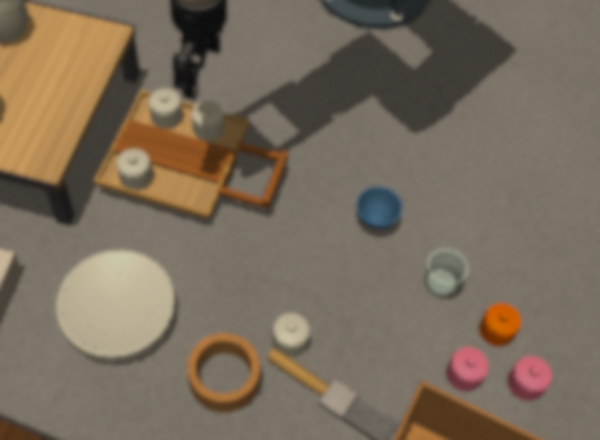

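Three pots are standing in the tray. Pot D is at crop (290,330) with the brush on its +x side, so I'll grip it with the jaws along y.

```bash
python3 -m crank '[{"dp":[0.05,0.056,0],"delta_rot":[0,0,0],"fingers":1},{"dp":[0.05,0.056,0],"delta_rot":[0,0,0],"fingers":1},{"dp":[0.05,0.056,0],"delta_rot":[0,0,0],"fingers":1},{"dp":[0.05,0.056,0],"delta_rot":[0,0,0],"fingers":1},{"dp":[0.05,0.056,0],"delta_rot":[0,0,0],"fingers":1},{"dp":[0.05,0.056,0],"delta_rot":[0,0,0],"fingers":1},{"dp":[0.05,0.056,0],"delta_rot":[0,0,0],"fingers":1},{"dp":[0.05,0.056,0],"delta_rot":[0,0,0],"fingers":1},{"dp":[0.05,0.056,0],"delta_rot":[0,0,-0.0185],"fingers":1},{"dp":[0,0,0],"delta_rot":[0,0,-0.0185],"fingers":1},{"dp":[0,0,0],"delta_rot":[0,0,-0.0185],"fingers":1},{"dp":[0,0,0],"delta_rot":[0,0,-0.0185],"fingers":1}]' >/dev/null; python3 -m crank '[{"dp":[0,0,0],"delta_rot":[0,0,-0.0185],"fingers":1},{"dp":[0,0,0],"delta_rot":[0,0,-0.0185],"fingers":1},{"dp":[0,0,0],"delta_rot":[0,0,-0.0185],"fingers":1},{"dp":[0,0,0],"delta_rot":[0,0,-0.0185],"fingers":1},{"dp":[0,0,0],"delta_rot":[0,0,-0.0185],"fingers":1},{"dp":[0,0,0],"delta_rot":[0,0,-0.0185],"fingers":1},{"dp":[0,0,0],"delta_rot":[0,0,-0.0185],"fingers":1},{"dp":[0,0,0],"delta_rot":[0,0,-0.0185],"fingers":0.7},{"dp":[0,0,0],"delta_rot":[0,0,-0.0185],"fingers":0.7},{"dp":[0,0,0],"delta_rot":[0,0,0],"fingers":0.7},{"dp":[0,0,0],"delta_rot":[0,0,0],"fingers":0.7}]'
python3 look.py wrist w9; python3 go.py 0.72 0.115 0.083 90
```

```text
t: 28.93
tcp_pos: [0.7082, 0.1118, 0.2588]
tool_rot: [0.002, 1.0, 0.0, -0.0]
force: [0.0, -0.1, -0.8]
finger_gap: 0.848
gripper_force: 0.0
[542.  28.] 1604 mean [0.559 0.277 0.049] ext [0.037 0.06 ] mid [0.556 0.288] zmax 0.058
[321. 234.] 2199 mean [0.718 0.114 0.045] ext [0.048 0.051] mid [0.719 0.115] zmax 0.056
at [0.7082 0.1118 0.2589] yaw 89.7 tilt [-0.001  0.    -1.   ] q1,q6 [ 0.   -1.57] t 29.0
turn z total -0.0007 then dp total [-0.0236  0.0064  0.3517]
```

```bash
python3 -m crank '[{"dp":[-0.022,0.006,0.02],"delta_rot":[0,0,0],"fingers":0.7},{"dp":[0,0,0.065],"delta_rot":[0,0,0],"fingers":0.7},{"dp":[0,0,0.065],"delta_rot":[0,0,0],"fingers":0.7},{"dp":[0,0,0.065],"delta_rot":[0,0,0],"fingers":0.7},{"dp":[0,0,0.065],"delta_rot":[0,0,0],"fingers":0.7},{"dp":[0,0,0.05],"delta_rot":[0,0,0],"fingers":0.7},{"dp":[0,0,0.02],"delta_rot":[0,0,0],"fingers":0.7},{"dp":[0,0,0],"delta_rot":[0,0,0],"fingers":0.3},{"dp":[0,0,0],"delta_rot":[0,0,0],"fingers":-1},{"dp":[0,0,0],"delta_rot":[0,0,0],"fingers":-1},{"dp":[0,0,0],"delta_rot":[0,0,0],"fingers":-1},{"dp":[0,0,0],"delta_rot":[0,0,0],"fingers":-1}]' 30; python3 -m crank '[{"dp":[0,0,-0.03],"delta_rot":[0,0,0],"fingers":-1},{"dp":[0,0,-0.06],"delta_rot":[0,0,0],"fingers":-1},{"dp":[0,0,-0.06],"delta_rot":[0,0,0.018],"fingers":-1},{"dp":[0,0,-0.06],"delta_rot":[0,0,0.018],"fingers":-1},{"dp":[0,0,-0.06],"delta_rot":[0,0,0.018],"fingers":-1},{"dp":[0,0,-0.03],"delta_rot":[0,0,0.018],"fingers":-1},{"dp":[0,0,0],"delta_rot":[0,0,0.018],"fingers":-1},{"dp":[0,0,0],"delta_rot":[0,0,0.018],"fingers":-1},{"dp":[0,0,0],"delta_rot":[0,0,0.018],"fingers":-1},{"dp":[0,0,0],"delta_rot":[0,0,0.018],"fingers":-1},{"dp":[0,0,0],"delta_rot":[0,0,0.018],"fingers":-1},{"dp":[0,0,0],"delta_rot":[0,0,0.018],"fingers":-1}]'; python3 go.py 0.5605 -0.1317 0.15 3.4
```

```text
t: 29.98
tcp_pos: [0.7205, 0.1148, 0.0864]
tool_rot: [0.001, 1.0, 0.0, 0.002]
force: [-0.1, -0.1, -1.5]
finger_gap: 0.601
gripper_force: 33.6
t: 30.98
tcp_pos: [0.7196, 0.1147, 0.2366]
tool_rot: [0.539, 0.842, 0.001, 0.001]
force: [-0.6, -0.5, -1.5]
finger_gap: 0.597
gripper_force: 33.9
at [0.7196 0.1147 0.2366] yaw 24.8 tilt [ 0.002  0.    -1.   ] q1,q6 [ 0.01 -0.43] t 31.0
turn z total 0.0594 then dp total [-0.4732 -0.3468  0.1732]
```

```bash
python3 -m crank '[{"dp":[0,0,0],"delta_rot":[0,0,0.0195],"fingers":-1},{"dp":[0,0,0],"delta_rot":[0,0,0.0195],"fingers":-1},{"dp":[0,0,0],"delta_rot":[0,0,0.0195],"fingers":-1},{"dp":[-0.057,-0.042,0],"delta_rot":[0,0,0],"fingers":-1},{"dp":[-0.057,-0.042,0],"delta_rot":[0,0,0],"fingers":-1},{"dp":[-0.057,-0.042,0],"delta_rot":[0,0,0],"fingers":-1},{"dp":[-0.057,-0.042,0],"delta_rot":[0,0,0],"fingers":-1},{"dp":[-0.057,-0.042,0],"delta_rot":[0,0,0],"fingers":-1},{"dp":[-0.057,-0.042,0],"delta_rot":[0,0,0],"fingers":-1},{"dp":[-0.057,-0.042,0],"delta_rot":[0,0,0],"fingers":-1},{"dp":[-0.057,-0.042,0],"delta_rot":[0,0,0],"fingers":-1},{"dp":[0,0,0.05],"delta_rot":[0,0,0],"fingers":-1}]' >/dev/null; python3 -m crank '[{"dp":[0,0,0.05],"delta_rot":[0,0,0],"fingers":-1},{"dp":[0,0,0.05],"delta_rot":[0,0,0],"fingers":-1},{"dp":[0,0,0],"delta_rot":[0,0,0],"fingers":-1},{"dp":[0,0,0],"delta_rot":[0,0,0],"fingers":-1}]'; python3 go.py 0.5605 -0.1317 0.1145 3.4
```

```text
t: 32.32
tcp_pos: [0.5676, -0.1245, 0.1598]
tool_rot: [0.682, 0.731, -0.0, -0.0]
force: [0.5, -0.5, -0.5]
finger_gap: 0.6
gripper_force: 33.9
at [ 0.5676 -0.1245  0.1598] yaw 4.0 tilt [-0.001  0.    -1.   ] q1,q6 [-0.41 -0.48] t 32.3
turn z total 0.0017 then dp total [-0.0135 -0.0151  0.0906]
```

```bash
python3 -m crank '[{"dp":[-0.013,-0.015,0],"delta_rot":[0,0,0.0017],"fingers":-1},{"dp":[0,0,0],"delta_rot":[0,0,0],"fingers":-1},{"dp":[0,0,0.025],"delta_rot":[0,0,0],"fingers":-1},{"dp":[0,0,0.025],"delta_rot":[0,0,0],"fingers":-1},{"dp":[0,0,0.02],"delta_rot":[0,0,0],"fingers":-1},{"dp":[0,0,0.008],"delta_rot":[0,0,0],"fingers":-1},{"dp":[0,0,0],"delta_rot":[0,0,0],"fingers":-1},{"dp":[0,0,0],"delta_rot":[0,0,0],"fingers":-1}]'; python3 go.py 0.5605 -0.1317 0.1145 3.4
```

```text
t: 32.98
tcp_pos: [0.5611, -0.1316, 0.1207]
tool_rot: [0.686, 0.728, 0.0, 0.0]
force: [0.3, 0.5, -0.3]
finger_gap: 0.601
gripper_force: 33.9
at [ 0.5611 -0.1316  0.1207] yaw 3.4 tilt [ 0. -0. -1.] q1,q6 [-0.42 -0.48] t 33.0
turn z total 0.0001 then dp total [-0.0001 -0.0012  0.0125]
```

```bash
python3 -m crank '[{"dp":[0,0,0.006],"delta_rot":[0,0,0],"fingers":-1},{"dp":[0,0,0.006],"delta_rot":[0,0,0],"fingers":-1},{"dp":[0,0,0],"delta_rot":[0,0,0],"fingers":-1},{"dp":[0,0,0],"delta_rot":[0,0,0],"fingers":0.3},{"dp":[0,0,0],"delta_rot":[0,0,0],"fingers":0.6},{"dp":[0,0,0],"delta_rot":[0,0,0],"fingers":0.6},{"dp":[0,0,-0.03],"delta_rot":[0,0,0],"fingers":0.6},{"dp":[0,0,-0.07],"delta_rot":[0,0,0],"fingers":0.6},{"dp":[0,0,-0.07],"delta_rot":[0,0,0],"fingers":0.6},{"dp":[0,0,-0.07],"delta_rot":[0,0,0],"fingers":0.6},{"dp":[0,0,-0.07],"delta_rot":[0,0,0],"fingers":0.4},{"dp":[0.05,0,0],"delta_rot":[0,0,0],"fingers":0}]' >/dev/null
python3 -m crank '[{"dp":[0.06,-0.03,0],"delta_rot":[0,0,0],"fingers":0},{"dp":[0.06,-0.03,0],"delta_rot":[0,0,-0.019],"fingers":0},{"dp":[0.06,-0.03,0],"delta_rot":[0,0,-0.019],"fingers":0},{"dp":[0,0,0],"delta_rot":[0,0,-0.019],"fingers":0},{"dp":[0,0,0],"delta_rot":[0,0,-0.019],"fingers":0},{"dp":[0,0,0],"delta_rot":[0,0,-0.019],"fingers":0},{"dp":[0,0,0],"delta_rot":[0,0,-0.019],"fingers":0},{"dp":[0,0,0],"delta_rot":[0,0,-0.019],"fingers":0},{"dp":[0,0,0],"delta_rot":[0,0,-0.019],"fingers":0},{"dp":[0,0,0],"delta_rot":[0,0,-0.019],"fingers":0},{"dp":[0,0,0],"delta_rot":[0,0,-0.019],"fingers":0},{"dp":[0,0,0],"delta_rot":[0,0,-0.019],"fingers":0}]'
python3 look.py wrist w10;python3 -c "
from m import *
p,d,c=snap('side'); pots(p,d,c)"; python3 go.py 0.4906 -0.001 0.2 93.3
```

```text
t: 34.98
tcp_pos: [0.5057, -0.0216, 0.2696]
tool_rot: [0.096, 0.995, -0.0, 0.0]
force: [0.4, -0.2, -0.3]
finger_gap: 0.501
gripper_force: 0.0
[540. 175.] 63 mean [0.504 0.178 0.04 ] ext [0.023 0.041] mid [0.499 0.176] zmax 0.042
[ 73. 192.] 2959 mean [ 0.439 -0.21   0.073] ext [0.053 0.08 ] mid [ 0.438 -0.227] zmax 0.084
[632. 195.] 417 mean [0.539 0.263 0.037] ext [0.032 0.016] mid [0.539 0.266] zmax 0.049
[208. 304.] 1894 mean [ 0.556 -0.131  0.073] ext [0.057 0.069] mid [ 0.563 -0.141] zmax 0.084
[133. 324.] 1826 mean [ 0.562 -0.204  0.073] ext [0.048 0.078] mid [ 0.565 -0.219] zmax 0.084
[201. 431.] 49 mean [ 0.726 -0.202  0.036] ext [0.02  0.015] mid [ 0.726 -0.203] zmax 0.038
[308. 185.] 2106 mean [ 0.85  -0.38   0.047] ext [0.188 0.241] mid [ 0.857 -0.398] zmax 0.054
[290. 235.] 920 mean [ 0.771 -0.133  0.034] ext [0.17  0.169] mid [ 0.772 -0.135] zmax 0.038
[371. 244.] 763 mean [ 0.556 -0.147  0.06 ] ext [0.061 0.127] mid [ 0.565 -0.165] zmax 0.083
[422. 255.] 892 mean [ 0.434 -0.157  0.062] ext [0.059 0.127] mid [ 0.439 -0.173] zmax 0.084
[282. 382.] 747 mean [0.545 0.287 0.045] ext [0.058 0.06 ] mid [0.544 0.287] zmax 0.058
at [ 0.5057 -0.0216  0.2696] yaw 78.6 tilt [ 0. -0. -1.] q1,q6 [-0.26 -1.64] t 35.1
turn z total -0.0407 then dp total [0.0277 0.0429 0.1391]
```

View pics/w10.png

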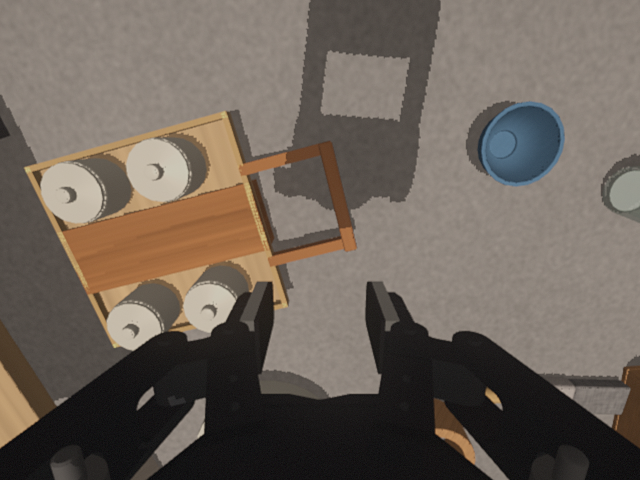

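The wrist view shows all four pots upright, two per lane. The bar runs from about (324,145) to (349,247).

```bash
python3 - <<'E'
from h import *
z=np.load("w10.npz"); c=manip.camera_model("wrist"); c["origin"]=z["o"]; c["attitude"]=z["a"]
a,b=ray(324,145,.048,c),ray(349,247,.048,c); print(a,b,(a+b)/2,np.degrees(np.arctan2(*(b-a)[1::-1])))
E
```

```text
[ 0.44186946 -0.00474281  0.048     ] [0.53515192 0.00095696 0.048     ] [ 0.48851069 -0.00189292  0.048     ] 3.496551730914406
```

```bash
python3 -m crank '[{"dp":[0,0,0],"delta_rot":[0,0,-0.0136],"fingers":0},{"dp":[0,0,0],"delta_rot":[0,0,-0.0136],"fingers":0},{"dp":[0,0,0],"delta_rot":[0,0,-0.0136],"fingers":0},{"dp":[0.015,0.021,0],"delta_rot":[0,0,0],"fingers":0},{"dp":[0.014,0.021,0],"delta_rot":[0,0,0],"fingers":0},{"dp":[0,0,0.05],"delta_rot":[0,0,0],"fingers":0},{"dp":[0,0,0.05],"delta_rot":[0,0,0],"fingers":0},{"dp":[0,0,0.05],"delta_rot":[0,0,0],"fingers":0},{"dp":[0,0,0.05],"delta_rot":[0,0,0],"fingers":0},{"dp":[0,0,0.05],"delta_rot":[0,0,0],"fingers":0},{"dp":[0,0,0],"delta_rot":[0,0,0],"fingers":0},{"dp":[0,0,0],"delta_rot":[0,0,0],"fingers":0}]'; python3 go.py 0.490 -0.0015 0.0925 93.4
```

```text
t: 36.08
tcp_pos: [0.4886, -0.0005, 0.1438]
tool_rot: [-0.028, 1.0, 0.001, -0.002]
force: [-0.2, 0.4, -0.7]
finger_gap: 0.498
gripper_force: 0.0
at [ 0.4886 -0.0005  0.1438] yaw 93.3 tilt [-0.004  0.001 -1.   ] q1,q6 [-0.23 -1.86] t 36.1
turn z total -0.0004 then dp total [-0.0027 -0.0022  0.1025]
```

```bash
python3 -m crank '[{"dp":[-0.002,-0.002,0.03],"delta_rot":[0,0,0],"fingers":0},{"dp":[0,0,0.03],"delta_rot":[0,0,0],"fingers":0},{"dp":[0,0,0.03],"delta_rot":[0,0,0],"fingers":0},{"dp":[0,0,0.012],"delta_rot":[0,0,0],"fingers":0},{"dp":[0,0,0],"delta_rot":[0,0,0],"fingers":-0.5},{"dp":[0,0,0],"delta_rot":[0,0,0],"fingers":-0.8},{"dp":[0,0,0],"delta_rot":[0,0,0],"fingers":-1},{"dp":[0,0,0],"delta_rot":[0,0,0],"fingers":-1},{"dp":[0,0,0],"delta_rot":[0,0,0],"fingers":-1},{"dp":[0,0,0],"delta_rot":[0,0,0],"fingers":-1}]' 30; python3 go.py 0.502 -0.218 0.0925 93.4
```

```text
t: 36.92
tcp_pos: [0.4916, -0.0023, 0.0947]
tool_rot: [-0.029, 1.0, -0.0, 0.001]
force: [0.2, 2.4, 7.2]
finger_gap: 0.133
gripper_force: 34.5
at [ 0.4916 -0.0023  0.0947] yaw 93.3 tilt [ 0.002 -0.    -1.   ] q1,q6 [-0.23 -1.86] t 36.9
turn z total -0.0001 then dp total [ 0.0049 -0.432   0.0043]
```

```bash
python3 -m crank '[{"dp":[0,-0.006,0],"delta_rot":[0,0,0],"fingers":-1},{"dp":[0,-0.012,0],"delta_rot":[0,0,0],"fingers":-1},{"dp":[0,-0.018,0],"delta_rot":[0,0,0],"fingers":-1},{"dp":[0,-0.018,0],"delta_rot":[0,0,0],"fingers":-1},{"dp":[0,-0.018,0],"delta_rot":[0,0,0],"fingers":-1},{"dp":[0,-0.018,0],"delta_rot":[0,0,0],"fingers":-1},{"dp":[0,-0.018,0],"delta_rot":[0,0,0],"fingers":-1},{"dp":[0,-0.018,0],"delta_rot":[0,0,0],"fingers":-1},{"dp":[0,-0.018,0],"delta_rot":[0,0,0],"fingers":-1},{"dp":[0,-0.012,0],"delta_rot":[0,0,0],"fingers":-1},{"dp":[0,-0.006,0],"delta_rot":[0,0,0],"fingers":-1},{"dp":[0,0,0],"delta_rot":[0,0,0],"fingers":-1}]'
python3 - <<'E'
from m import *
p,d,c=snap('side'); cv2.imwrite("pics/side11.png",cv2.resize(p[120:300,300:520],None,fx=2.5,fy=2.5)[...,::-1])
E
python3 go.py 0.502 -0.218 0.0925 93.4
```

```text
t: 37.92
tcp_pos: [0.495, -0.0822, 0.0946]
tool_rot: [-0.029, 1.0, 0.001, -0.0]
force: [-1.6, 6.8, 9.0]
finger_gap: 0.135
gripper_force: 34.8
at [ 0.495  -0.0822  0.0946] yaw 93.3 tilt [-0.001  0.002 -1.   ] q1,q6 [-0.39 -2.02] t 38.0
turn z total -0.0003 then dp total [ 0.0022 -0.272   0.0042]
```

View pics/side11.png

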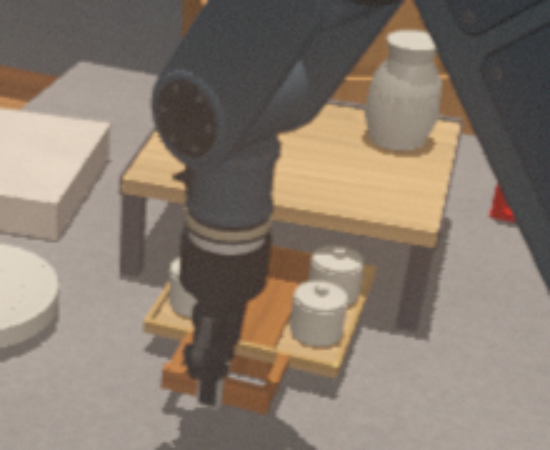

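The tray is entering centred between the posts with its pots upright. Keep pushing.

```bash
python3 -m crank '[{"dp":[0,-0.008,0],"delta_rot":[0,0,0],"fingers":-1},{"dp":[0,-0.016,0],"delta_rot":[0,0,0],"fingers":-1},{"dp":[0,-0.016,0],"delta_rot":[0,0,0],"fingers":-1},{"dp":[0,-0.016,0],"delta_rot":[0,0,0],"fingers":-1},{"dp":[0,-0.016,0],"delta_rot":[0,0,0],"fingers":-1},{"dp":[0,-0.016,0],"delta_rot":[0,0,0],"fingers":-1},{"dp":[0,-0.016,0],"delta_rot":[0,0,0],"fingers":-1},{"dp":[0,-0.016,0],"delta_rot":[0,0,0],"fingers":-1},{"dp":[0,-0.016,0],"delta_rot":[0,0,0],"fingers":-1},{"dp":[0,-0.016,0],"delta_rot":[0,0,0],"fingers":-1},{"dp":[0,-0.016,0],"delta_rot":[0,0,0],"fingers":-1},{"dp":[0,-0.016,0],"delta_rot":[0,0,0],"fingers":-1}]'; python3 -m crank '[{"dp":[0,-0.016,0],"delta_rot":[0,0,0],"fingers":-1},{"dp":[0,-0.016,0],"delta_rot":[0,0,0],"fingers":-1},{"dp":[0,-0.016,0],"delta_rot":[0,0,0],"fingers":-1},{"dp":[0,-0.016,0],"delta_rot":[0,0,0],"fingers":-1},{"dp":[0,-0.01,0],"delta_rot":[0,0,0],"fingers":-1},{"dp":[0,-0.005,0],"delta_rot":[0,0,0],"fingers":-1},{"dp":[0,0,0],"delta_rot":[0,0,0],"fingers":-1}]'; python3 go.py 0.502 -0.218 0.0925 93.4
```

```text
t: 38.97
tcp_pos: [0.4998, -0.1723, 0.0946]
tool_rot: [-0.029, 1.0, 0.002, -0.001]
force: [-0.3, 10.9, 11.6]
finger_gap: 0.131
gripper_force: 35.1
t: 39.55
tcp_pos: [0.5024, -0.2123, 0.0946]
tool_rot: [-0.029, 1.0, 0.002, -0.001]
force: [-1.3, 9.0, 10.0]
finger_gap: 0.136
gripper_force: 35.0
at [ 0.5024 -0.2123  0.0946] yaw 93.3 tilt [-0.002  0.004 -1.   ] q1,q6 [-0.61 -2.24] t 39.5
turn z total -0.0003 then dp total [ 0.0014 -0.0113  0.0043]
```

```bash
python3 -m crank '[{"dp":[0,-0.007,0],"delta_rot":[0,0,0],"fingers":-1},{"dp":[0,-0.006,0],"delta_rot":[0,0,0],"fingers":-1},{"dp":[0,0,0],"delta_rot":[0,0,0],"fingers":-1},{"dp":[0,0,0],"delta_rot":[0,0,0],"fingers":-0.6},{"dp":[0,0,0],"delta_rot":[0,0,0],"fingers":-0.3},{"dp":[0,0,0],"delta_rot":[0,0,0],"fingers":-0.3},{"dp":[0,0,-0.02],"delta_rot":[0,0,0],"fingers":-0.3},{"dp":[0,0,-0.05],"delta_rot":[0,0,0],"fingers":-0.3},{"dp":[0,0,-0.07],"delta_rot":[0,0,0],"fingers":-0.3},{"dp":[0,0,-0.07],"delta_rot":[0,0,0],"fingers":0},{"dp":[0,0,-0.07],"delta_rot":[0,0,0],"fingers":0},{"dp":[0,0,0],"delta_rot":[0,0,0],"fingers":0}]'; python3 -m crank '[{"dp":[0,0.03,0],"delta_rot":[0,0,0],"fingers":0},{"dp":[0,0.06,0],"delta_rot":[0,0,0],"fingers":0},{"dp":[0,0.06,0],"delta_rot":[0,0,0],"fingers":0},{"dp":[0,0.03,0],"delta_rot":[0,0,0],"fingers":0},{"dp":[0,0,0],"delta_rot":[0,0,0],"fingers":0},{"dp":[0,0,0],"delta_rot":[0,0,0],"fingers":0}]'
python3 - <<'E'
from h import *
p,d,c=snap("wrist"); s,_,_=snap("side"); np.savez("w12.npz",p=p,d=d,o=c["origin"],a=c["attitude"])
cv2.imwrite("pics/fin.png",np.hstack([cv2.resize(p,(400,300)),cv2.resize(s[120:300,300:540],(400,300))])[...,::-1])
W=cloud(d,c); hsv=cv2.cvtColor(p,cv2.COLOR_RGB2HSV)
sel=(W[...,2]>.042)&(W[...,2]<.056)&(hsv[...,1]>90)&(hsv[...,0]<25)&(W[...,1]>-.26)&(W[...,1]<-.15)&(W[...,0]>.4)&(W[...,0]<.6)
w=W[sel]; b=w[w[:,1]>w[:,1].max()-.016]; print(len(b),b.mean(0),np.polyfit(b[:,0],b[:,1],1),b.min(0),b.max(0))
sel=(np.abs(W[...,2]-.118)<.006)&(W[...,0]>.42)&(W[...,0]<.6)&(W[...,1]<-.2)
w=W[sel]; xs=np.arange(.42,.6,.02); e=[(x,w[np.abs(w[:,0]-x)<.004][:,1].max()) for x in xs if (np.abs(w[:,0]-x)<.004).any()]; print(np.round(e,3), np.polyfit(*np.array(e).T,1))
E
```

```text
t: 40.55
tcp_pos: [0.5069, -0.2233, 0.2405]
tool_rot: [-0.029, 1.0, -0.004, 0.006]
force: [0.8, 0.5, -0.4]
finger_gap: 0.505
gripper_force: 0.0
t: 41.05
tcp_pos: [0.4978, -0.1298, 0.2325]
tool_rot: [-0.03, 1.0, 0.0, -0.001]
force: [0.4, -0.0, -0.4]
finger_gap: 0.504
gripper_force: 0.0
2004 [ 0.49771757 -0.21647142  0.04788599] [ 0.05337457 -0.24303689] [ 0.45048624 -0.22438626  0.04200488] [ 0.54950595 -0.20839731  0.05069631]
[[ 0.42  -0.295]
 [ 0.44  -0.294]
 [ 0.46  -0.292]
 [ 0.48  -0.289]
 [ 0.5   -0.287]
 [ 0.52  -0.285]
 [ 0.54  -0.283]
 [ 0.56  -0.281]
 [ 0.58  -0.279]] [ 0.10519792 -0.33979756]
```

View pics/fin.png

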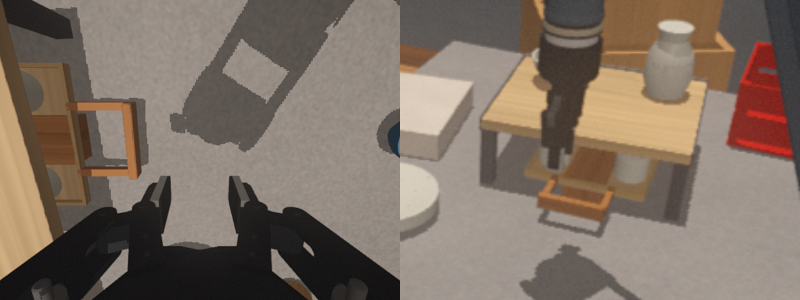

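Wrist view: the handle is about 70 mm in front of the shelf edge, so tray x is about 0.10 m. The yaw error is about 0.05 rad. Side view: the tray is level under the shelf and the pots are upright. Handing in.

```bash
python3 -c "
from station import manip
print(manip.sign_off())"
```

```text
the job is handed in; nothing more can be done
None
```

I pulled the tray out, stood all four white pots upright in it (two per lane), pushed it back until its front wall was about 5 mm inside the shelf's front edge, and handed the job in; the sign-off gave no verdict.

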